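# File strokes on the stroke trainer

## Task

Take the file by its orange grip and, pressing lightly, push it level and straight across the top edge of the trainer's upright plate in at least three long forward strokes (towards the red stop), lifting it off the plate at the end of each stroke before going back, until the plate's blue carriage has crept fully home against its red stop. Move the carriage only with the file and never drag it backwards; then lower the file back into its grey tray and let go, leaving the other objects where they are.

Things in the scene. Friction and masses are not known exactly. Their poses are not given: they have to be found in the camera images.
- trainer: Filing-stroke trainer, fixed to the table: aluminium base 220 x 120 x 12 mm, two rails along x, red stop block at the +x end (top 42 mm above the table), black one at the -x end. Origin under the base's centre; +x is the forward stroke direction, roughly away from the robot; z up. The file may press on it with at most 20 N in all (press and drag together).
- plate_foot (a point): Point in the middle of the upright steel plate (6 mm thick along x, 60 mm wide along y), level with the top of the two dark clamp jaws that hold it, 66 mm above the table; moves with the carriage. Axes as the trainer's. The plate's top edge is 14 to 30 mm above this point, differs each time and is not measured: find it by feel. It gives about 6 N per mm; press with 5 to 11 N.
- carriage (a joint): Position of the blue carriage (108 x 78 mm) that bears the plate, along the trainer's +x, m: starts at 0 to 0.004; 0.026 is fully home at the red stop. Heavily damped (about 320 N s/m plus 1.2 N dry friction): each forward stroke creeps it on by some mm, and it stays where left. A file drawn back in contact drags it back, which is not allowed.
- file: Flat file in a holder, 0.32 kg, ends alike, lying in the tray. Origin at the middle of its underside, x along its length, z up. Dark steel blade 200 x 26 x 6 mm, on it an orange holder 150 x 22 mm up to 16 mm above the underside. A full stroke runs along x, square across the plate's edge, pressing from the file's middle 25 mm or more before the plate to 25 mm or more past it; 40 is comfortable.
- file_grip (a point): Middle of the file's upright orange grip, 38 mm above the file's underside and straight over its origin. The grip is 80 mm long (file's x), 22 mm thick (file's y, grasp across this) and reaches from 16 to 56 mm above the underside.
- tray: Shallow grey tray fixed to the table, outside 250 x 62 mm, walls 5 mm thick and 16 mm high, long axis x. Origin under its centre; its floor is 5 mm thick, so the file lies with its underside 5 mm above the origin, parallel to the tray's x, near its middle.
- flange: White plastic flange, 74 mm wide, 32 mm high, origin under its centre. To be left alone.
- pulley: Aluminium pulley, 48 mm wide, 30 mm high, origin under its centre. To be left alone.
- screwdriver: Screwdriver lying on the table, origin under its middle. To be left alone.
- brush: Hand brush lying on the table, origin under its middle. To be left alone.
- jar: Jar, 64 mm wide, 80 mm high, origin under its centre. To be left alone.
- stub: Aluminium bar 30 x 90 x 30 mm, origin under its centre. To be left alone.
- mug: Blue mug, 80 mm wide, 90 mm high, origin under its centre. To be left alone.
There are look-alikes about, which are no part of the job. What is meant by the file is not pink or yellow, and is the larger of those in its own colour.

How it is judged (in metres and radians):
On the way, in this order (a step that is already met when the one before it is completed fails the run):
1. first stroke begins: the level file presses on the plate's edge (over 2 N) with its middle at least 25 mm before the plate (contact force between file and trainer above 2 N and x of file in the frame of plate_foot below -0.025 m and angle between file's own z axis and vertical below 0.2 rad and angle between the x axis of file and the x axis of trainer, either way round below 0.3 rad and y of file in the frame of plate_foot between -0.03 and 0.03 m and z of file in the frame of plate_foot above 0.006 m), for 0.04 s.
2. first stroke ends: still pressing (over 2 N), the level file's middle is at least 25 mm past the plate (contact force between file and trainer above 2 N and x of file in the frame of plate_foot above 0.025 m and angle between file's own z axis and vertical below 0.2 rad and angle between the x axis of file and the x axis of trainer, either way round below 0.3 rad and y of file in the frame of plate_foot between -0.03 and 0.03 m and z of file in the frame of plate_foot above 0.006 m), for 0.04 s.
3. after the first stroke the file is lifted off the plate there, before it goes back (contact force between file and trainer below 0.2 N and x of file in the frame of plate_foot above 0.015 m), for 0.04 s.
4. second stroke begins: the level file presses on the plate's edge (over 2 N) with its middle at least 25 mm before the plate (all of step 1), for 0.04 s.
5. second stroke ends: still pressing (over 2 N), the level file's middle is at least 25 mm past the plate (all of step 2), for 0.04 s.
6. after the second stroke the file is lifted off the plate there, before it goes back (all of step 3), for 0.04 s.
7. third stroke begins: the level file presses on the plate's edge (over 2 N) with its middle at least 25 mm before the plate (all of step 4), for 0.04 s.
8. third stroke ends: still pressing (over 2 N), the level file's middle is at least 25 mm past the plate (all of step 5), for 0.04 s.
9. after the third stroke the file is lifted off the plate there, before it goes back (all of step 6), for 0.04 s.
10. the file is lowered into its tray by the gripper, not dropped (x of file in the frame of tray between -0.03 and 0.03 m and y of file in the frame of tray between -0.02 and 0.02 m and z of file in the frame of tray below 0.012 m and angle between file's own z axis and vertical below 0.1 rad and contact force between the fingers and file above 0.5 N), for 0.04 s.
At the end, for the whole second after the job is handed in: The carriage is home at its red stop (within 2.5 mm), and the file lies flat and still in the grey tray (its middle within 30 mm along and 20 mm across of the tray's middle), released (value of joint carriage above 0.0235 m and x of file in the frame of tray between -0.03 and 0.03 m and y of file in the frame of tray between -0.02 and 0.02 m and z of file in the frame of tray below 0.012 m and angle between file's own z axis and vertical below 0.1 rad and linear speed of file below 0.02 m/s and contact force between the fingers and file below 0.1 N); the robot touches nothing.
It fails at once if the file presses on the trainer with more than 20 N (contact force between file and trainer above 20 N).
It fails at once if the carriage is dragged backwards, away from its red stop (faster than 4 mm/s) (velocity of joint carriage below -0.004 m/s).
It fails at once if the robot itself pushes on the trainer (over 2 N) (contact force between any of the fingers, the arm and trainer above 2 N).
It fails at once if another object on the table is moved by more than 25 mm (distance of any of flange, pulley, screwdriver, brush, jar, stub, mug from where it was at the start of the episode above 0.025 m).
It also fails if it takes over 72 s, if anything falls off the work surface, if the arm or the gripper's body presses on something with over 40 N, if the wrist force passes 120 N, or if a joint passes its speed limit or range.

## Robot

A 7-joint arm with a two-finger parallel gripper is mounted at the origin on the work surface. World frame = base frame: x ahead of the robot, y to its left, z up, the work surface at z = 0. Lengths are in mm, angles in rad, forces in N, time in s.
With the tool pointing down it reaches from about 400 to 850 mm from the base axis. Payload 4.4 kg.
Tool frame: the origin (TCP) lies midway between the tips of the shut fingers; the grasp point (between the pads) lies 19 mm behind it (grasp_offset is the z of the grasp point in the tool frame, in mm); z points along the fingers, y is the direction in which the jaws open and shut (so a half turn about z gives the same grasp; the last joint's range is limited). The gripper opens to 94 mm and grips with 3 to 60 N. Pads are 16 mm wide; open, the fingers measure 119 mm over their backs; the gripper's body (75 mm by 177 mm) begins 78 mm behind the grasp point.
Start: joints at [1.27, 0.628, 0.038, 1.517, -0.027, 0.996, -0.02], TCP at [151.25, -632.172, 205.478] pointing down, gripper open.
Joint ranges: [-3.06, 3.06], [-0.37, 2.12], [-1.25, 1.32], [0.18, 2.47], [-1.1, 4.24], [0.23, 1.98], [-2.94, 2.94]. Speed limits (rad/s): [2.57, 2.57, 3.14, 3.14, 3.14, 3.14, 3.14].

## Interface

Orientations are given as a unit quaternion [x, y, z, w].
In Python, from cell import state, camera, finish_job, grasp_offset gives the robot as it stands.
- The arm moves only by the tool arm_command, never from a script. Its argument "increments" is a list of rows, each an object of numbers: "x", "y", "z": the shift along the world's x, y, z in units of 40 mm (1.0 is 40 mm); "wx", "wy", "wz": the turn, a rotation vector about the world's x, y, z in units of 10 degrees (1.0 is 10 degrees). A call has 1 to 5 rows; each row shifts and turns the commanded pose from where the row before left it; what a row does not reach is not made up. A row lasts 1/8 s, in which the tool goes at most 62.5 mm and 10.7 degrees, less where a joint would pass 70% of its speed; a pose out of reach is approached as far as the arm can. A call is refused whole if a number of a shift passes 1 or a number of a turn 1, either way. A call with a gripper value outside its range is refused whole. "jaw" is the closure, from -1 (fully open) to 1 (shut), so that 0 is half open, set as the call begins (left out, the last holds). The fingers move at their own pace and stop on an object; the grip force is fixed at half the most. Time passes only in rows, so rows that do not move let the fingers close. It gives the time, the measured TCP pose, the force and the opening at its end, in the units of the state.
- state(): the state, without advancing time (a new reading comes with each control period).
- camera(name): name is "side" or "top" or "wrist"; returns a dict with "img" (480x640x3 uint8, red, green, blue), "range_z" (480x640 float32, mm along the optical axis (not along the pixel's ray), 0 where there is no reading), "mtx" (3x3 intrinsics, pixels), "cam_to_world" (4x4, takes a point from camera to world coordinates); the wrist camera has in their place "tool_from_camera" (4x4, takes a point from camera to tool coordinates, whose origin is the TCP and whose axes are the flange's). Camera axes: x right, y up, looking along -z (the intrinsics and any distortion apply to the point x, -y, -z); pixel columns grow to the right and rows downward; lengths in mm; the calibration is good to about 2 mm. A picture is of the moment at which its call begins: read the wrist's pose just before it.
- finish_job(): hands the job in, once; it reports no verdict.
The state is a dict: "clock": time; "q": joint angles; "joint_velocities": joint speeds; "tau": joint torques, N m; "position": TCP position; "eef_rot": TCP orientation; "contact_force": force on the tool from outside, world axes, zero at the start; "wrist_torque": the same for the moment, N m; "finger_gap": opening from 0.0 (shut) to 1.0 (fully open).
Only numpy, scipy, OpenCV 4.12 (cv2) and the standard library are available. Lean on these libraries where they do the work, as an engineer would, in place of code of your own. Each camera call takes 0.05 s, during which the arm holds its last target.

## Working session

There is one attempt and no reset: what is moved stays moved. The work goes in short steps, Python scripts to look and compute and a tool call to move; the robot and the scene stay as the last step left them, time stands still between calls to the robot, and variables do not carry over. Pictures are saved under pics/ and viewed, and the job is handed in when it is done.

Besides the shell and the picture viewer there is one more tool, called after ">>>" as name(argument=value, ...) on one line, values as JSON. arm_command: Moves the arm, as the interface text tells. Its arguments: {"type":"object","properties":{"increments":{"type":"array"},"jaw":{"type":"number"}},"required":["increments"]}

```bash
mkdir -p pics; ls; python3 - <<'E'
from cell import state,camera,grasp_offset
import cv2,pickle
print(state(),grasp_offset)
for n in("side","top","wrist"):
    c=camera(n);pickle.dump(c,open(f"{n}.pkl","wb"));cv2.imwrite(f"pics/{n}0.png",c["img"][:,:,::-1])
    print(n,c["mtx"],c.get("cam_to_world",c.get("tool_from_camera")),c.keys())
E
```

```text
pics
{'clock': 0.0, 'q': array([ 1.27018448,  0.62928677,  0.03842166,  1.51833015, -0.02699757,
        0.99628094, -0.02004351]), 'joint_velocities': array([-0.00263953,  0.00081375,  0.00070824, -0.0006103 , -0.00073735,
        0.00241788, -0.000948  ]), 'tau': array([-8.43975577e-04, -5.49744380e+01,  1.14306003e+00, -1.86637652e+01,
       -5.23146708e-02,  2.36023829e-02,  1.33901776e-04]), 'position': array([ 151.1207325 , -631.53230107,  204.60431193]), 'eef_rot': array([ 9.93116900e-01,  1.17123969e-01, -1.09565602e-04, -8.87244322e-04]), 'contact_force': array([-0.38482958, -0.15703829,  0.09570377]), 'wrist_torque': array([ 0.00121366, -0.00321004,  0.00191289]), 'finger_gap': 1.0042088106917806} -18.8
side [[581.90479966   0.         328.00304044]
 [  0.         581.90479966 249.47542039]
 [  0.           0.           1.        ]] [[-9.49504949e-01  2.26958806e-01 -2.16633451e-01  1.67612376e+02]
 [-3.13287411e-01 -7.23389133e-01  6.15271615e-01  9.87073831e+02]
 [-1.70689736e-02  6.52071976e-01  7.57964899e-01  1.29437045e+03]
 [ 0.00000000e+00  0.00000000e+00  0.000000
[... 289 characters left out ...]
e-01 -2.59032810e-02  2.49125477e-02  4.72868090e+00]
 [ 2.32731080e-02  6.17734804e-02  9.97818821e-01  1.12208262e+03]
 [ 0.00000000e+00  0.00000000e+00  0.00000000e+00  1.00000000e+00]] dict_keys(['img', 'range_z', 'mtx', 'cam_to_world'])
wrist [[394.87615919   0.         317.36332288]
 [  0.         394.87615919 242.92068375]
 [  0.           0.           1.        ]] [[ 5.72135030e-04  9.60360350e-01  2.78760957e-01  8.18286090e+01]
 [ 9.99999771e-01 -4.49003140e-04 -5.05558913e-04 -8.78154666e-01]
 [-3.60354189e-04  2.78761183e-01 -9.60360387e-01 -1.78794429e+02]
 [ 0.00000000e+00  0.00000000e+00  0.00000000e+00  1.00000000e+00]] dict_keys(['img', 'range_z', 'mtx', 'tool_from_camera'])
```

View pics/top0.png

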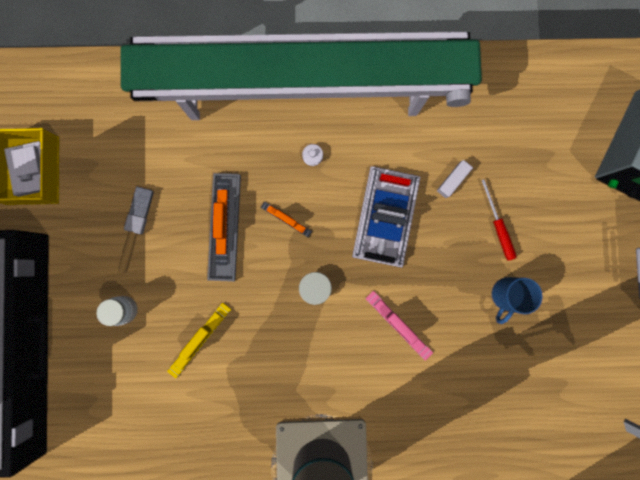

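View pics/side0.png

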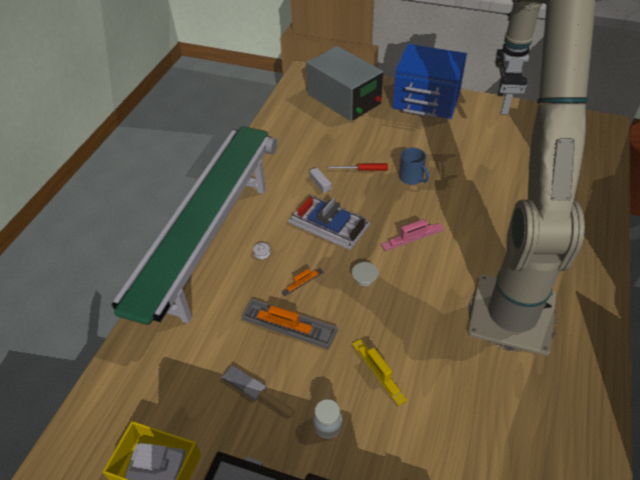

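In the top view the candidates are the orange file in the grey tray (220,222), a small orange one (287,219), a yellow one (200,340) and a pink one (400,325). The large orange one in the tray fits the description. I'll enlarge it to confirm.

```bash
cat > h.py <<'E'
import numpy as np,cv2,pickle
def w(c,u,v,z=None):
    """pixel->world; z=None uses depth, else intersect plane z"""
    M=c["cam_to_world"];k=c["mtx"]
    d=np.array([(u-k[0,2])/k[0,0],-(v-k[1,2])/k[1,1],-1.0])
    dw=M[:3,:3]@d;o=M[:3,3]
    if z is None:
        return o+dw*c["range_z"][int(round(v)),int(round(u))]
    return o+dw*((z-o[2])/dw[2])
def pr(c,p):
    M=np.linalg.inv(c["cam_to_world"]);q=M[:3,:3]@np.asarray(p,float)+M[:3,3];k=c["mtx"]
    return np.array([k[0,2]+k[0,0]*q[0]/-q[2],k[1,2]+k[1,1]*q[1]/q[2]])
E
python3 - <<'E'
from h import *
c=pickle.load(open("top.pkl","rb"));im=c["img"][:,:,::-1]
a=cv2.resize(im[160:290,170:300],None,fx=4.5,fy=4.5,interpolation=cv2.INTER_CUBIC)
cv2.imwrite("pics/a.png",a)
a=cv2.resize(im[155:275,340:430],None,fx=5,fy=5,interpolation=cv2.INTER_CUBIC)
cv2.imwrite("pics/b.png",a)
for u,v in[(220,222),(287,219),(388,216),(395,180),(380,257)]:print(u,v,w(c,u,v))
E
```

```text
220 222 [560.39905551 212.53104721  63.38467525]
287 219 [565.99231616  65.02879894  39.42810011]
388 216 [ 564.14173708 -162.08035856   66.85970018]
395 180 [ 649.63537958 -185.09395354   42.13541693]
380 257 [ 473.57075115 -144.35248341   42.48495632]
```

View pics/a.png

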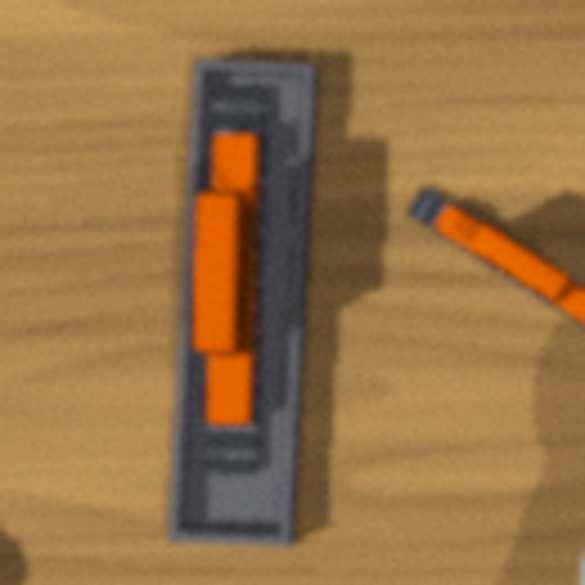

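View pics/b.png

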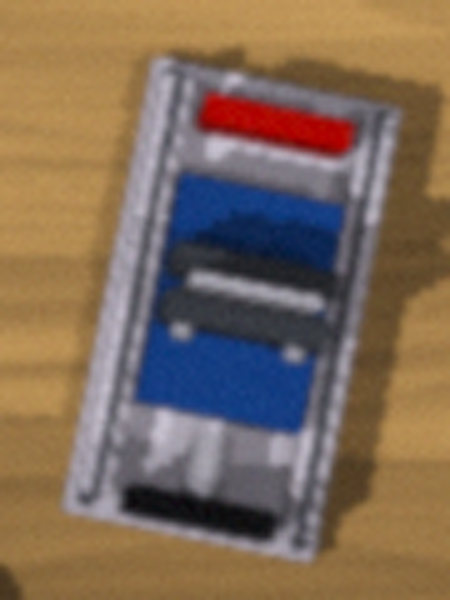

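```bash
python3 - <<'E'
from h import *
c=pickle.load(open("top.pkl","rb"))
def P(n,pts,s,o,z):
    p=np.array([w(c,x/s+o[0]-.5+.5/s,y/s+o[1]-.5+.5/s,z)[:2] for x,y in pts]);
    print(n,p.round(1).tolist(),"c",p.mean(0).round(1))
    e=p[0]+p[1]-p[2]-p[3]; print("  len",np.linalg.norm(e)/2,"wid",np.linalg.norm(p[0]+p[3]-p[1]-p[2])/2,"yaw",np.arctan2(e[1],e[0]))
A=(4.5,(170,160));B=(5,(340,155))
P("tray",[(198,60),(317,65),(293,543),(171,540)],*A,16)
P("grip",[(197,192),(241,192),(240,353),(194,351)],*A,61)
P("holder",[(213,131),(258,131),(251,424),(205,424)],*A,21)
P("base",[(160,58),(400,105),(318,560),(65,512)],*B,12)
P("base14",[(160,58),(400,105),(318,560),(65,512)],*B,20)
P("red",[(207,92),(357,118),(352,155),(202,125)],*B,42)
P("carr",[(180,172),(345,205),(303,435),(138,403)],*B,40)
for z in(80,96):P("plate",[(190,270),(325,295),(323,309),(187,284)],*B,z)
R=c["range_z"]
for nm,(u0,u1,v0,v1) in dict(tr=(345,425,160,270),tray=(205,245,168,284)).items():
    pts=np.array([w(c,u,v) for v in range(v0,v1) for u in range(u0,u1)])
    np.save(nm,pts)
    print(nm,np.histogram(pts[:,2],bins=range(-5,105,5)))
E
```

```text
tray [[680.9, 235.1], [676.9, 173.6], [429.5, 189.9], [432.8, 252.1]] c [555.  212.7]
  len 248.31148423641073 wid 61.94280290389476 yaw -0.06699381778553865
grip [[605.3, 227.1], [604.7, 205.4], [524.6, 207.0], [526.2, 229.6]] c [565.2 217.2]
  len 79.6110988648475 wid 22.187651805711983 yaw -0.025850819612623255
holder [[642.7, 226.8], [642.1, 203.7], [490.9, 209.5], [491.5, 232.9]] c [566.8 218.3]
  len 151.2750797753962 wid 23.27177896548254 yaw -0.039221265134913426
base [[689.5, -136.0], [664.4, -249.2], [450.4, -202.2], [476.0, -84.4]] c [ 570.1 -168. ]
  len 219.38174529238734 wid 118.25113951364838 yaw -0.22689072060588295
base14 [[687.7, -135.0], [662.9, -247.4], [450.4, -200.7], [475.8, -83.7]] c [ 569.2 -166.7]
  len 217.800733278361 wid 117.39894248151062 yaw -0.22689072060588297
red [[666.7, -153.4], [653.0, -222.2], [635.9, -219.3], [651.4, -150.5]] c [ 651.7 -186.4]
  len 16.462969825542125 wid 70.32546750780101 yaw -0.17732742215293085
carr [[630.2, -139.9], [613.1, -215.6], [507.6, -192.2], [524.2, -117.1]] c [ 568.8 -166.2]
  len 108.22965956848306 wid 77.243089553
[... 203 characters left out ...]
77.7, -135.4], [565.3, -193.9], [559.2, -192.8], [571.6, -133.8]] c [ 568.4 -164. ]
  len 6.235264089882512 wid 60.05303730568418 yaw -0.21181608108937605
tr (array([1700, 2277,  259, 1068,  199,   98,  678,  444,  892,  511,   45,
         20,   33,  129,  276,   32,    8,   41,   38,    0,    0]), array([ -5,   0,   5,  10,  15,  20,  25,  30,  35,  40,  45,  50,  55,
        60,  65,  70,  75,  80,  85,  90,  95, 100]))
tray (array([ 708, 1407,  793,  481,  529,  229,   28,   10,   18,   14,   21,
         16,  124,  222,    6,    0,    0,    0,    0,    0,    0]), array([ -5,   0,   5,  10,  15,  20,  25,  30,  35,  40,  45,  50,  55,
        60,  65,  70,  75,  80,  85,  90,  95, 100]))
```

The crop confirms it: the orange file lies in the tray with its grip at about (565,217) and its top at z≈61. The plate is at about (569,-165) and the trainer's yaw is about -0.22. I'll move above the trainer for a closer look.

>>> arm_command(increments=[{"x": 0.95, "y": 0.9, "wz": -0.5}, {"x": 0.95, "y": 0.9, "wz": -0.5}, {"x": 0.95, "y": 0.9, "wz": -0.5}, {"x": 0.95, "y": 0.9, "wz": -0.5}, {"x": 0.95, "y": 0.9, "wz": -0.5}], jaw=-1)

```text
schema error: expected keys x, y, z, wx, wy, wz
```

>>> arm_command(increments=[{"x": 0.95, "y": 0.95}, {"x": 0.95, "y": 0.95}, {"x": 0.95, "y": 0.95}, {"x": 0.95, "y": 0.95}, {"x": 0.95, "y": 0.95}])

```text
schema error: expected keys x, y, z, wx, wy, wz
```

>>> arm_command(increments=[{"x": 0.4, "y": 0.95}, {"x": 0.3, "y": 0.95}, {"y": 0.5}, {}])

```text
schema error: expected keys x, y, z, wx, wy, wz
```

```bash
python3 - <<'E'
from cell import state,camera
import cv2,pickle
s=state();c=camera("wrist");c["state"]=s;pickle.dump(c,open("w1.pkl","wb"));cv2.imwrite("pics/w1.png",c["img"][:,:,::-1]);print({k:s[k] for k in("clock","q","position","eef_rot","contact_force")})
E
```

```text
{'clock': 0.15, 'q': array([ 1.27020151,  0.62913732,  0.03846762,  1.51811159, -0.02698428,
        0.9962773 , -0.02000246]), 'position': array([ 151.12085273, -631.68568795,  204.77188391]), 'eef_rot': array([ 9.93117105e-01,  1.17123504e-01, -9.79265375e-05, -7.00757509e-04]), 'contact_force': array([-0.00236623, -0.61795694,  0.7662247 ])}
```

View pics/w1.png

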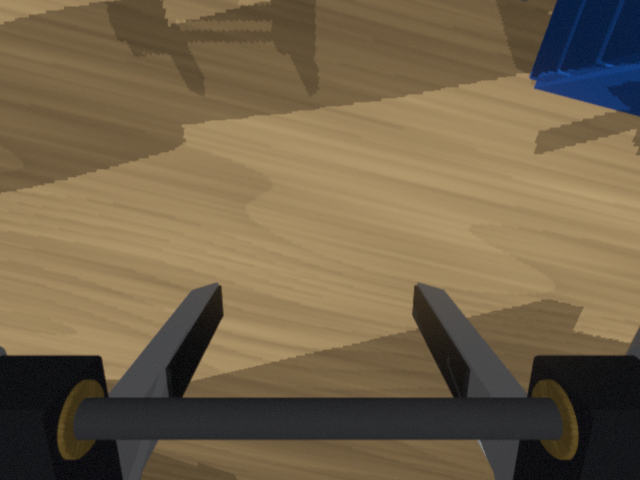

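All six keys are needed in each row. The picture shows only table at the start pose, with the fingertips near (220,285) and (415,285).

>>> arm_command(increments=[{"x": 0.95, "y": 0.9, "z": 0, "wx": 0, "wy": 0, "wz": -0.5}, {"x": 0.95, "y": 0.9, "z": 0, "wx": 0, "wy": 0, "wz": -0.5}, {"x": 0.95, "y": 0.9, "z": 0, "wx": 0, "wy": 0, "wz": -0.5}, {"x": 0.95, "y": 0.9, "z": 0, "wx": 0, "wy": 0, "wz": -0.5}, {"x": 0.95, "y": 0.9, "z": 0, "wx": 0, "wy": 0, "wz": -0.5}], jaw=-1)

```text
clock: 0.82
position: [342.4, -450.8, 205.4]
eef_rot: [0.995, -0.102, 0.0, -0.0]
contact_force: [1.4, 0.2, -0.2]
finger_gap: 1.002
```

>>> arm_command(increments=[{"x": 0.9, "y": 0.95, "z": 0, "wx": 0, "wy": 0, "wz": 0}, {"x": 0.9, "y": 0.95, "z": 0, "wx": 0, "wy": 0, "wz": 0}, {"x": 0.9, "y": 0.95, "z": 0, "wx": 0, "wy": 0, "wz": 0}, {"x": 0.5, "y": 0.95, "z": 0, "wx": 0, "wy": 0, "wz": 0}, {"x": 0, "y": 0.95, "z": 0, "wx": 0, "wy": 0, "wz": 0}])

```text
clock: 1.45
position: [471.0, -260.1, 205.2]
eef_rot: [0.995, -0.099, 0.0, -0.0]
contact_force: [-0.4, 0.3, -0.2]
finger_gap: 0.999
```

>>> arm_command(increments=[{"x": 0, "y": 0.95, "z": 0, "wx": 0, "wy": 0, "wz": 0}, {"x": 0, "y": 0.95, "z": 0, "wx": 0, "wy": 0, "wz": 0}, {"x": 0, "y": 0.5, "z": 0, "wx": 0, "wy": 0, "wz": 0}, {"x": 0, "y": 0, "z": 0, "wx": 0, "wy": 0, "wz": 0}])

```text
clock: 1.95
position: [469.4, -164.6, 205.5]
eef_rot: [0.995, -0.099, -0.0, -0.0]
contact_force: [-0.3, -0.1, -0.1]
finger_gap: 1.003
```

```bash
cat > snap.py <<'E'
from cell import state,camera
import cv2,pickle,sys,numpy as np
np.set_printoptions(precision=3,suppress=True)
n=sys.argv[1];cam=sys.argv[2]
s=state();c=camera(cam);c["state"]=s;pickle.dump(c,open(n+".pkl","wb"));cv2.imwrite(f"pics/{n}.png",c["img"][:,:,::-1]);print({k:s[k] for k in("clock","q","position","eef_rot","contact_force","wrist_torque","finger_gap")})
E
python3 snap.py w2 wrist
```

```text
{'clock': 1.95, 'q': array([ 0.178,  0.415,  0.144,  1.937, -0.082,  0.795, -1.401]), 'position': array([ 469.414, -164.566,  205.509]), 'eef_rot': array([ 0.995, -0.099, -0.   , -0.   ]), 'contact_force': array([-0.333, -0.148, -0.107]), 'wrist_torque': array([ 0.03 ,  0.021, -0.022]), 'finger_gap': 1.0026285897930711}
```

View pics/w2.png

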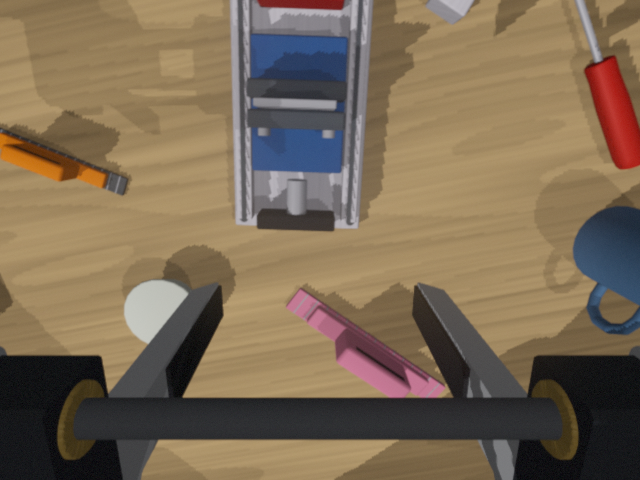

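The wrist view shows the trainer straight ahead, with the plate edge at (253..337,104) and black stop at (296,218). I'll compute its pose.

```bash
cat >> h.py <<'E'
from scipy.spatial.transform import Rotation as Ro
def fixw(c):
    s=c["state"];T=np.eye(4);T[:3,:3]=Ro.from_quat(s["eef_rot"]).as_matrix();T[:3,3]=s["position"]
    c["cam_to_world"]=T@c["tool_from_camera"];return c
E
python3 - <<'E'
from h import *
c=fixw(pickle.load(open("w2.pkl","rb")))
np.set_printoptions(precision=1,suppress=True)
for u,v in[(260,104),(295,104),(330,104),(265,3),(335,3),(265,221),(325,221),(256,88),(340,88)]:print(u,v,w(c,u,v))
for z in(80,88,96):
    print(z,w(c,253,103.5,z),w(c,337,105,z))
a,b=w(c,237,222,12),w(c,358,226,12);print(a,b,a-b)
for v0,v1 in((95,112),):
    for v in range(v0,v1):print(v,[w(c,u,v)[2].round(1) for u in (265,280,295,310,325)])
im=c["img"][60:150,220:380,::-1];cv2.imwrite("pics/c.png",cv2.resize(im,None,fx=5,fy=5,interpolation=cv2.INTER_CUBIC))
E
```

```text
260 104 [ 574.1 -142.4   83.1]
295 104 [ 569.  -167.2   84.9]
330 104 [ 564.1 -191.9   83.4]
265 3 [ 652.7 -157.3   25.1]
335 3 [ 640.3 -212.1   30.6]
265 221 [ 481.  -118.4   41.6]
325 221 [ 470.7 -170.8   42.7]
256 88 [ 587.2 -139.9   65.1]
340 88 [ 574.7 -202.1   65.9]
80 [ 575.6 -137.1   80. ] [ 562.6 -196.9   80. ]
88 [ 575.  -138.3   88. ] [ 562.3 -196.4   88. ]
96 [ 574.3 -139.4   96. ] [ 561.9 -196.    96. ]
[479.4 -86.4  12. ] [ 452.5 -200.4   12. ] [ 26.9 114.    0. ]
95 [np.float64(64.0), np.float64(66.3), np.float64(65.3), np.float64(64.0), np.float64(65.9)]
96 [np.float64(64.7), np.float64(64.7), np.float64(66.0), np.float64(64.7), np.float64(65.2)]
97 [np.float64(84.1), np.float64(65.3), np.float64(66.3), np.float64(65.0), np.float64(64.8)]
98 [np.float64(83.8), np.float64(83.5), np.float64(65.2), np.float64(64.6), np.float64(66.0)]
99 [np.float64(84.7), np.float64(84.2), np.float64(84.8), np.float64(84.0), np.float64(62.8)]
100 [np.float64(85.3), np.float64(84.2), np.float64(84.5), np.float64(83.0), np.float64(84.9)]
101 [np.float64(85.9), np.float64(83.7), np.float64(
[... 292 characters left out ...]
np.float64(84.3), np.float64(86.5)]
105 [np.float64(84.3), np.float64(84.4), np.float64(83.4), np.float64(83.4), np.float64(85.3)]
106 [np.float64(79.8), np.float64(83.2), np.float64(85.3), np.float64(85.3), np.float64(84.1)]
107 [np.float64(64.4), np.float64(72.1), np.float64(80.8), np.float64(83.5), np.float64(84.4)]
108 [np.float64(48.5), np.float64(56.2), np.float64(66.1), np.float64(73.5), np.float64(81.8)]
109 [np.float64(65.3), np.float64(65.5), np.float64(48.8), np.float64(58.1), np.float64(65.4)]
110 [np.float64(64.4), np.float64(64.8), np.float64(65.4), np.float64(37.2), np.float64(47.4)]
111 [np.float64(66.9), np.float64(65.5), np.float64(65.1), np.float64(64.6), np.float64(65.8)]
```

View pics/c.png

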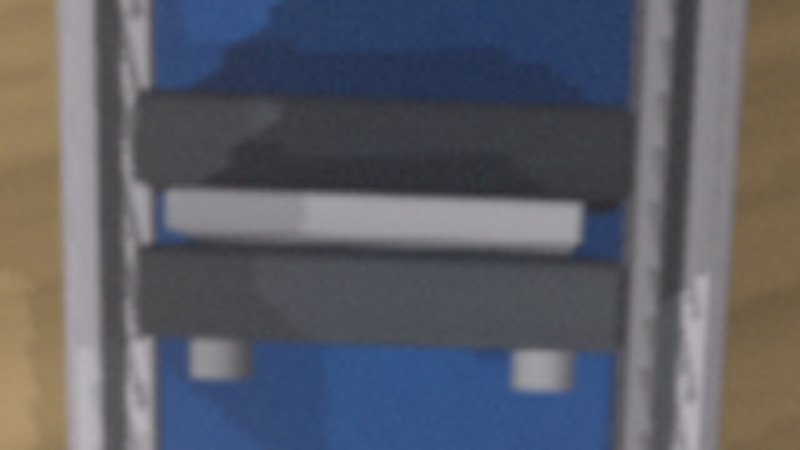

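>>> arm_command(increments=[{"x": 0, "y": 0.97, "z": 0, "wx": 0, "wy": 0, "wz": 0.2}, {"x": 0, "y": 0.97, "z": 0, "wx": 0, "wy": 0, "wz": 0.2}, {"x": 0, "y": 0.97, "z": 0, "wx": 0, "wy": 0, "wz": 0.2}, {"x": 0, "y": 0.97, "z": 0, "wx": 0, "wy": 0, "wz": 0.2}, {"x": 0, "y": 0.97, "z": 0, "wx": 0, "wy": 0, "wz": 0}])

```text
clock: 2.62
position: [469.9, 27.3, 205.6]
eef_rot: [0.999, -0.032, 0.0, 0.0]
contact_force: [0.6, -0.2, -0.2]
finger_gap: 1.0
```

>>> arm_command(increments=[{"x": 0, "y": 0.97, "z": 0, "wx": 0, "wy": 0, "wz": 0}, {"x": 0, "y": 0.97, "z": 0, "wx": 0, "wy": 0, "wz": 0}, {"x": 0, "y": 0.97, "z": 0, "wx": 0, "wy": 0, "wz": 0}, {"x": 0, "y": 0.97, "z": 0, "wx": 0, "wy": 0, "wz": 0}, {"x": 0, "y": 0.8, "z": 0, "wx": 0, "wy": 0, "wz": 0}])

```text
clock: 3.25
position: [470.4, 215.2, 205.4]
eef_rot: [0.999, -0.032, 0.0, 0.0]
contact_force: [0.3, -0.3, 0.2]
finger_gap: 1.0
```

>>> arm_command(increments=[{"x": 0, "y": 0, "z": 0, "wx": 0, "wy": 0, "wz": 0}, {"x": 0, "y": 0, "z": 0, "wx": 0, "wy": 0, "wz": 0}])

```text
clock: 3.5
position: [469.9, 213.0, 205.3]
eef_rot: [0.999, -0.032, 0.0, 0.001]
contact_force: [0.6, -0.0, -0.2]
finger_gap: 0.998
```

```bash
python3 snap.py w3 wrist
```

```text
{'clock': 3.5, 'q': array([-0.523,  0.438,  0.06 ,  1.889, -0.033,  0.816, -2.081]), 'position': array([469.918, 212.959, 205.292]), 'eef_rot': array([ 0.999, -0.032,  0.   ,  0.001]), 'contact_force': array([ 0.564, -0.039, -0.24 ]), 'wrist_torque': array([ 0.012,  0.011, -0.046]), 'finger_gap': 0.9984929700724795}
```

View pics/w3.png

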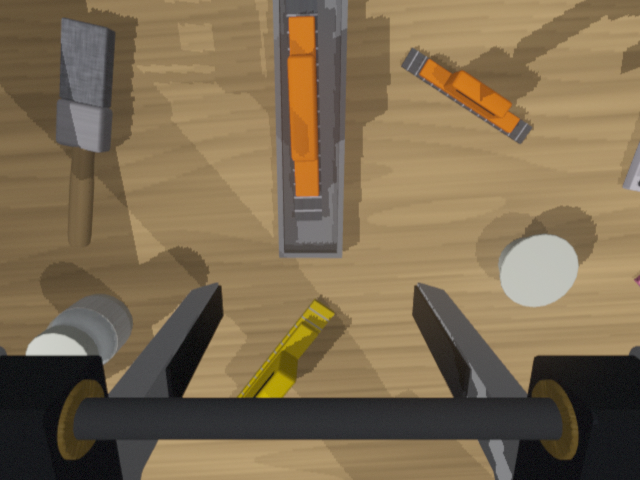

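The orange file is ahead in the tray, its grip-top corners at (288,56), (314,55), (319,159) and (292,161).

```bash
python3 - <<'E'
from h import *
c=fixw(pickle.load(open("w3.pkl","rb")))
np.set_printoptions(precision=1,suppress=True)
def P(n,pts,z):
    p=np.array([w(c,x,y,z)[:2] for x,y in pts]);e=p[0]+p[1]-p[2]-p[3]
    print(n,p.tolist(),p.mean(0),"len",np.linalg.norm(e)/2,"wid",np.linalg.norm(p[0]+p[3]-p[1]-p[2])/2,"yaw %.3f"%np.arctan2(e[1],e[0]))
P("grip",[(288,56),(314,55),(319,159),(292,161)],61)
P("hold",[(289.5,17),(315,15),(320,195),(295,197)],21)
P("tray",[(275,0),(348,0),(342,257),(281,258)],16)
for u,v in[(302,80),(304,120),(307,185),(320,245),(303,30)]:print(w(c,u,v))
im=c["img"][0:270,250:370,::-1];cv2.imwrite("pics/d.png",cv2.resize(im,None,fx=2.2,fy=2.2,interpolation=cv2.INTER_CUBIC))
E
```

```text
grip [[604.6931146163845, 227.00480682047666], [604.1421949846787, 207.5248027633467], [527.6963127775387, 208.5641179070735], [527.5076534583723, 230.31320263821098]] [566.  218.4] len 76.84642518488702 wid 20.615340130864205 yaw -0.028
hold [[640.4355859070256, 225.54079149602097], [640.5725751841547, 204.5501320087241], [492.1165164314722, 209.6379968507993], [491.738081890401, 232.85821541841227]] [566.2 218.1] len 148.70619611823702 wid 22.106941218192517 yaw -0.042
tray [[654.8785131842767, 236.64373297179125], [651.0781841502676, 176.64112306963182], [428.8708360963766, 191.89466213757362], [431.6858264580773, 251.68549486252664]] [541.6 214.2] len 223.21458075262612 wid 59.98798076940607 yaw -0.068
[587.6 217.8  59.2]
[558.3 218.4  59.5]
[502.  221.   20.4]
[439.1 212.8   4.4]
[630.4 215.2  20. ]
```

View pics/d.png

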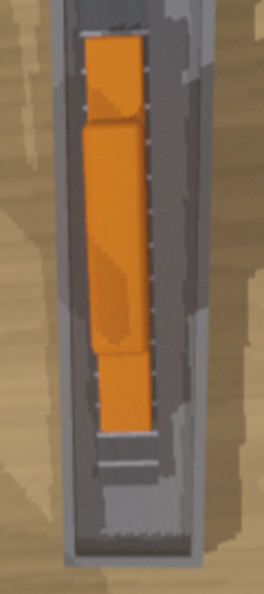

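The file is at (566,218) with yaw about -0.043, at TCP yaw -0.064. The tray centre is (555,213) with yaw -0.067. I'll move over the file and go down to TCP z≈26.

>>> arm_command(increments=[{"x": 0.8, "y": 0.05, "z": 0, "wx": 0, "wy": 0, "wz": 0.1}, {"x": 0.8, "y": 0.05, "z": -0.3, "wx": 0, "wy": 0, "wz": 0}, {"x": 0.8, "y": 0.03, "z": -0.7, "wx": 0, "wy": 0, "wz": 0}, {"x": 0, "y": 0, "z": -0.9, "wx": 0, "wy": 0, "wz": 0}, {"x": 0, "y": 0, "z": 0, "wx": 0, "wy": 0, "wz": 0}])

```text
clock: 4.18
position: [563.5, 217.2, 127.0]
eef_rot: [1.0, -0.024, -0.003, 0.002]
contact_force: [-0.2, -1.1, 0.1]
finger_gap: 1.0
```

```bash
python3 snap.py w4 wrist;python3 - <<'E'
from h import *
c=fixw(pickle.load(open("w4.pkl","rb")));print(Ro.from_quat(c["state"]["eef_rot"]).as_matrix()[:,0])
E
```

```text
{'clock': 4.175, 'q': array([-0.446,  0.658,  0.05 ,  1.722, -0.043,  0.769, -1.994]), 'position': array([563.508, 217.236, 126.987]), 'eef_rot': array([ 1.   , -0.024, -0.003,  0.002]), 'contact_force': array([-0.209, -1.068,  0.085]), 'wrist_torque': array([0.001, 0.075, 0.016]), 'finger_gap': 0.9996490403126945}
[ 0.99887061 -0.0471846  -0.00557808]
```

View pics/w4.png

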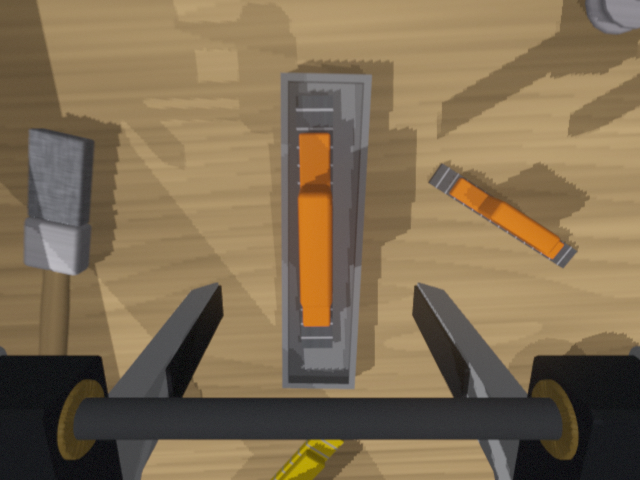

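The file lies upright in view at column 316, midway between the fingers (222 and 414), and the yaw matches. I'll go down and then close.

>>> arm_command(increments=[{"x": 0.03, "y": 0, "z": -0.8, "wx": 0, "wy": 0, "wz": 0}, {"x": 0, "y": 0, "z": -0.8, "wx": 0, "wy": 0, "wz": 0}, {"x": 0, "y": 0, "z": -0.6, "wx": 0, "wy": 0, "wz": 0}, {"x": 0, "y": 0, "z": -0.25, "wx": 0, "wy": 0, "wz": 0}, {"x": 0, "y": 0, "z": 0, "wx": 0, "wy": 0, "wz": 0}])

```text
clock: 4.85
position: [567.0, 220.2, 32.4]
eef_rot: [1.0, -0.022, 0.0, -0.0]
contact_force: [-0.4, 0.7, -0.5]
finger_gap: 1.002
```

>>> arm_command(increments=[{"x": 0, "y": 0, "z": 0, "wx": 0, "wy": 0, "wz": 0}, {"x": 0, "y": 0, "z": 0, "wx": 0, "wy": 0, "wz": 0}])

```text
clock: 5.1
position: [567.2, 220.5, 32.7]
eef_rot: [1.0, -0.022, 0.001, -0.0]
contact_force: [0.1, 0.7, 0.4]
finger_gap: 0.999
```

>>> arm_command(increments=[{"x": 0, "y": -0.06, "z": -0.15, "wx": 0, "wy": 0, "wz": 0}, {"x": 0, "y": 0, "z": 0, "wx": 0, "wy": 0, "wz": 0}, {"x": 0, "y": 0, "z": 0, "wx": 0, "wy": 0, "wz": 0}])

```text
clock: 5.48
position: [566.4, 217.7, 25.3]
eef_rot: [1.0, -0.022, -0.0, 0.0]
contact_force: [0.5, -0.0, -0.7]
finger_gap: 0.998
```

>>> arm_command(increments=[{"x": 0, "y": 0, "z": 0, "wx": 0, "wy": 0, "wz": 0}, {"x": 0, "y": 0, "z": 0, "wx": 0, "wy": 0, "wz": 0}, {"x": 0, "y": 0, "z": 0, "wx": 0, "wy": 0, "wz": 0}, {"x": 0, "y": 0, "z": 0, "wx": 0, "wy": 0, "wz": 0}, {"x": 0, "y": 0, "z": 0, "wx": 0, "wy": 0, "wz": 0}], jaw=1)

```text
clock: 6.1
position: [566.5, 217.8, 25.5]
eef_rot: [1.0, -0.022, 0.0, 0.0]
contact_force: [-0.1, -0.4, -0.1]
finger_gap: 0.501
```

>>> arm_command(increments=[{"x": 0, "y": 0, "z": 0, "wx": 0, "wy": 0, "wz": 0}, {"x": 0, "y": 0, "z": 0, "wx": 0, "wy": 0, "wz": 0}])

```text
clock: 6.35
position: [566.5, 217.8, 25.5]
eef_rot: [1.0, -0.022, 0.0, 0.0]
contact_force: [0.1, 0.2, 0.6]
finger_gap: 0.294
```

>>> arm_command(increments=[{"x": 0, "y": 0, "z": 0, "wx": 0, "wy": 0, "wz": 0}, {"x": 0, "y": 0, "z": 0, "wx": 0, "wy": 0, "wz": 0}, {"x": 0, "y": 0, "z": 0, "wx": 0, "wy": 0, "wz": 0}, {"x": 0, "y": 0, "z": 0, "wx": 0, "wy": 0, "wz": 0}])

```text
clock: 6.85
position: [566.4, 217.9, 25.5]
eef_rot: [1.0, -0.022, 0.0, -0.0]
contact_force: [0.2, -0.7, 1.1]
finger_gap: 0.231
```

>>> arm_command(increments=[{"x": 0, "y": 0, "z": 0.3, "wx": 0, "wy": 0, "wz": 0}, {"x": 0, "y": 0, "z": 0.6, "wx": 0, "wy": 0, "wz": 0}, {"x": 0, "y": 0, "z": 0.9, "wx": 0, "wy": 0, "wz": 0}, {"x": 0, "y": 0, "z": 0.9, "wx": 0, "wy": 0, "wz": 0}, {"x": 0, "y": 0, "z": 0.5, "wx": 0, "wy": 0, "wz": 0}])

```text
clock: 7.48
position: [567.0, 217.9, 155.9]
eef_rot: [1.0, -0.022, 0.001, -0.0]
contact_force: [0.2, 0.6, -3.4]
finger_gap: 0.235
```

>>> arm_command(increments=[{"x": 0, "y": 0, "z": 0, "wx": 0, "wy": 0, "wz": 0}, {"x": 0, "y": 0, "z": 0, "wx": 0, "wy": 0, "wz": 0}])

```text
clock: 7.72
position: [565.5, 217.4, 152.6]
eef_rot: [1.0, -0.022, -0.001, 0.0]
contact_force: [0.6, 0.5, -2.8]
finger_gap: 0.233
```

```bash
python3 snap.py w5 wrist; python3 snap.py s5 side
```

```text
{'clock': 7.725, 'q': array([-0.445,  0.626,  0.051,  1.7  , -0.041,  0.819, -1.991]), 'position': array([565.471, 217.438, 152.598]), 'eef_rot': array([ 1.   , -0.022, -0.001,  0.   ]), 'contact_force': array([ 0.648,  0.487, -2.81 ]), 'wrist_torque': array([ 0.115, -0.006, -0.066]), 'finger_gap': 0.23338867415118594}
{'clock': 7.775, 'q': array([-0.445,  0.626,  0.051,  1.7  , -0.041,  0.819, -1.991]), 'position': array([565.336, 217.363, 152.243]), 'eef_rot': array([ 1.   , -0.022, -0.001,  0.001]), 'contact_force': array([ 0.15 , -0.222, -3.538]), 'wrist_torque': array([-0.002,  0.005, -0.07 ]), 'finger_gap': 0.23185164065448016}
```

View pics/w5.png

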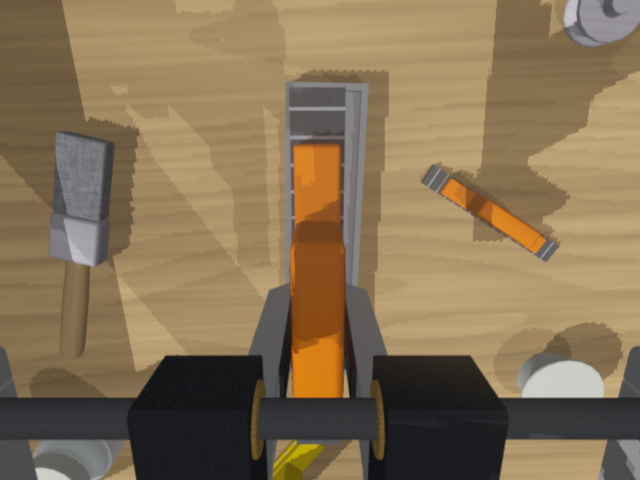

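View pics/s5.png

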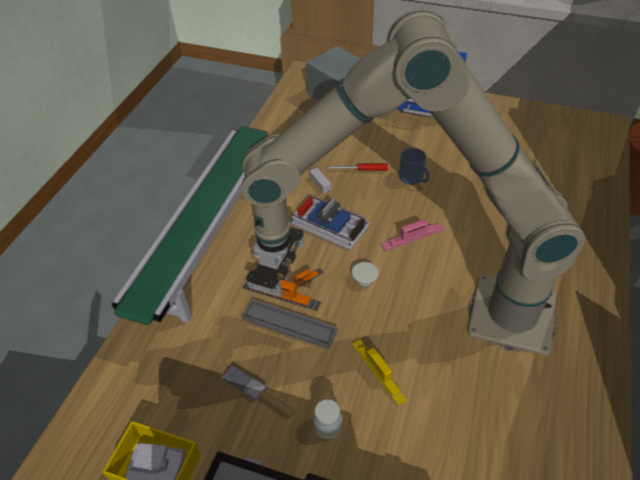

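Held: gap 0.232 matches the 22 mm grip, the baseline is about -3.1 N, and the file looks level and straight between the pads. The underside is at TCP minus 20.5 mm. Next I go to the stroke start.

>>> arm_command(increments=[{"x": -0.1, "y": -0.6, "z": 0, "wx": 0, "wy": 0, "wz": 0}, {"x": -0.1, "y": -0.97, "z": 0, "wx": 0, "wy": 0, "wz": -0.2}, {"x": -0.1, "y": -0.97, "z": 0, "wx": 0, "wy": 0, "wz": -0.2}, {"x": -0.1, "y": -0.97, "z": 0, "wx": 0, "wy": 0, "wz": -0.2}, {"x": -0.1, "y": -0.97, "z": 0, "wx": 0, "wy": 0, "wz": -0.2}])

```text
clock: 8.45
position: [545.2, 35.4, 153.0]
eef_rot: [0.996, -0.093, -0.001, 0.001]
contact_force: [1.5, 0.2, -2.9]
finger_gap: 0.23
```

>>> arm_command(increments=[{"x": -0.1, "y": -0.97, "z": 0, "wx": 0, "wy": 0, "wz": -0.2}, {"x": -0.1, "y": -0.97, "z": 0, "wx": 0, "wy": 0, "wz": 0}, {"x": -0.1, "y": -0.97, "z": 0, "wx": 0, "wy": 0, "wz": 0}, {"x": -0.1, "y": -0.97, "z": 0, "wx": 0, "wy": 0, "wz": 0}, {"x": -0.03, "y": -0.9, "z": 0, "wx": 0, "wy": 0, "wz": 0}])

```text
clock: 9.07
position: [527.2, -155.5, 153.0]
eef_rot: [0.994, -0.11, -0.001, 0.0]
contact_force: [1.2, 0.5, -3.5]
finger_gap: 0.232
```

>>> arm_command(increments=[{"x": 0, "y": 0, "z": -0.2, "wx": 0, "wy": 0, "wz": 0}, {"x": 0, "y": 0, "z": -0.2, "wx": 0, "wy": 0, "wz": 0}, {"x": 0, "y": 0, "z": 0, "wx": 0, "wy": 0, "wz": 0}, {"x": 0, "y": 0, "z": 0, "wx": 0, "wy": 0, "wz": 0}])

```text
clock: 9.57
position: [529.3, -151.6, 137.4]
eef_rot: [0.994, -0.108, -0.0, -0.0]
contact_force: [0.1, -0.2, -2.7]
finger_gap: 0.232
```

```bash
python3 snap.py w6 wrist;python3 - <<'E'
from h import *
c=fixw(pickle.load(open("w6.pkl","rb")));print(Ro.from_quat(c["state"]["eef_rot"]).as_matrix()[:,0])
E
```

```text
{'clock': 9.575, 'q': array([ 0.181,  0.576,  0.072,  1.869, -0.061,  0.699, -1.501]), 'position': array([ 529.336, -151.622,  137.388]), 'eef_rot': array([ 0.994, -0.108, -0.   , -0.   ]), 'contact_force': array([ 0.109, -0.224, -2.719]), 'wrist_torque': array([-0.01 ,  0.011,  0.006]), 'finger_gap': 0.23210805221250783}
[ 9.76472735e-01 -2.15640743e-01 -2.61643101e-04]
```

View pics/w6.png

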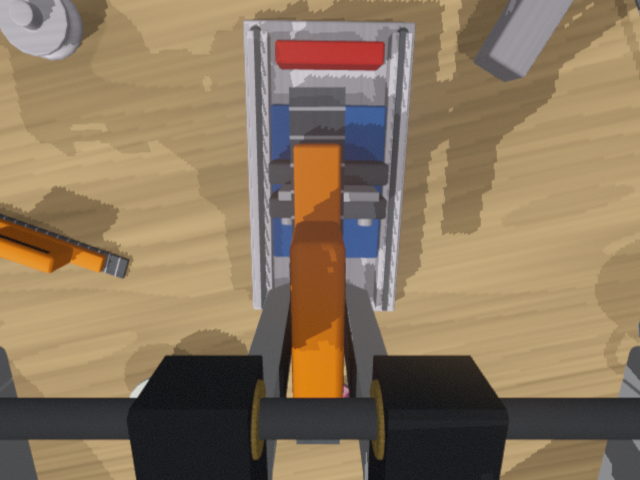

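The file is aligned with the trainer and 42 mm before the plate, sitting about 6 mm to the +y side. I'll correct that and come down to just above the expected edge (TCP z≈105).

>>> arm_command(increments=[{"x": -0.03, "y": -0.13, "z": -0.35, "wx": 0, "wy": 0, "wz": 0}, {"x": 0, "y": 0, "z": -0.3, "wx": 0, "wy": 0, "wz": 0}, {"x": 0, "y": 0, "z": 0, "wx": 0, "wy": 0, "wz": 0}, {"x": 0, "y": 0, "z": 0, "wx": 0, "wy": 0, "wz": 0}])

```text
clock: 10.12
position: [528.1, -157.7, 111.3]
eef_rot: [0.994, -0.109, -0.0, -0.0]
contact_force: [1.3, 0.3, -3.3]
finger_gap: 0.231
```

>>> arm_command(increments=[{"x": 0, "y": 0, "z": 0, "wx": 0, "wy": 0, "wz": 0}, {"x": 0, "y": 0, "z": 0, "wx": 0, "wy": 0, "wz": 0}])

```text
clock: 10.38
position: [528.3, -157.8, 111.8]
eef_rot: [0.994, -0.109, 0.0, 0.0]
contact_force: [0.1, -0.4, -3.8]
finger_gap: 0.234
```

>>> arm_command(increments=[{"x": 0, "y": 0, "z": -0.08, "wx": 0, "wy": 0, "wz": 0}, {"x": 0, "y": 0, "z": -0.03, "wx": 0, "wy": 0, "wz": 0}, {"x": 0, "y": 0, "z": 0, "wx": 0, "wy": 0, "wz": 0}])

```text
clock: 10.75
position: [527.9, -157.7, 106.9]
eef_rot: [0.994, -0.109, -0.0, -0.0]
contact_force: [1.3, 0.3, -3.1]
finger_gap: 0.228
```

>>> arm_command(increments=[{"x": 0, "y": 0, "z": -0.03, "wx": 0, "wy": 0, "wz": 0}, {"x": 0, "y": 0, "z": 0, "wx": 0, "wy": 0, "wz": 0}])

```text
clock: 11.0
position: [528.0, -157.8, 105.8]
eef_rot: [0.994, -0.109, -0.0, 0.0]
contact_force: [-0.5, -0.9, -3.3]
finger_gap: 0.232
```

>>> arm_command(increments=[{"x": 0, "y": 0, "z": -0.03, "wx": 0, "wy": 0, "wz": 0}, {"x": 0, "y": 0, "z": 0, "wx": 0, "wy": 0, "wz": 0}])

```text
clock: 11.25
position: [528.2, -157.8, 104.8]
eef_rot: [0.994, -0.109, 0.0, 0.0]
contact_force: [-1.2, -0.1, -2.0]
finger_gap: 0.236
```

>>> arm_command(increments=[{"x": 0, "y": 0, "z": -0.02, "wx": 0, "wy": 0, "wz": 0}, {"x": 0, "y": 0, "z": 0, "wx": 0, "wy": 0, "wz": 0}])

```text
clock: 11.5
position: [528.2, -157.8, 104.2]
eef_rot: [0.994, -0.109, 0.0, 0.0]
contact_force: [-1.4, -1.2, 1.3]
finger_gap: 0.235
```

```bash
cat > st.py <<'E'
from cell import state
import numpy as np
np.set_printoptions(precision=3,suppress=True)
s=state();p=s["position"];d=np.array([.976,-.216]);r=p[:2]-[569,-166.5]
print(s["clock"],p,"F",s["contact_force"],"Fz+3.2: %.2f"%(s["contact_force"][2]+3.2),"M",s["wrist_torque"],"along %.1f lat %.1f"%(r@d,r@[.216,.976]),"rot",s["eef_rot"])
E
python3 st.py
```

```text
11.5 [ 528.17  -157.789  104.196] F [-1.4   -1.214  1.282] Fz+3.2: 4.48 M [0.059 0.149 0.124] along -41.7 lat -0.3 rot [ 0.994 -0.109  0.     0.   ]
```

Contact is at TCP z≈104.9, so the plate top is about 84.5, as seen. The press is about 4.5 N. I'll add a little and start stroke 1, checking force as it goes.

>>> arm_command(increments=[{"x": 0, "y": 0, "z": -0.01, "wx": 0, "wy": 0, "wz": 0}, {"x": 0.08, "y": -0.018, "z": 0, "wx": 0, "wy": 0, "wz": 0}, {"x": 0.1, "y": -0.022, "z": 0, "wx": 0, "wy": 0, "wz": 0}, {"x": 0.1, "y": -0.022, "z": 0, "wx": 0, "wy": 0, "wz": 0}])

```text
clock: 12.0
position: [537.5, -160.0, 103.5]
eef_rot: [0.994, -0.109, -0.002, -0.0]
contact_force: [-4.8, 1.7, 6.7]
finger_gap: 0.232
```

```bash
python3 st.py
```

```text
12.0 [ 537.51  -159.961  103.477] F [-4.82   1.667  6.686] Fz+3.2: 9.89 M [ 0.306  1.159 -0.006] along -32.1 lat -0.4 rot [ 0.994 -0.109 -0.002 -0.   ]
```

>>> arm_command(increments=[{"x": 0.1, "y": -0.022, "z": 0.015, "wx": 0, "wy": 0, "wz": 0}, {"x": 0.1, "y": -0.022, "z": 0, "wx": 0, "wy": 0, "wz": 0}, {"x": 0.1, "y": -0.022, "z": 0, "wx": 0, "wy": 0, "wz": 0}, {"x": 0.1, "y": -0.022, "z": 0, "wx": 0, "wy": 0, "wz": 0}])

```text
clock: 12.5
position: [555.3, -163.8, 104.0]
eef_rot: [0.994, -0.109, -0.0, -0.0]
contact_force: [-2.6, 0.9, 2.6]
finger_gap: 0.235
```

```bash
python3 st.py
```

```text
12.5 [ 555.296 -163.78   103.952] F [-2.624  0.921  2.623] Fz+3.2: 5.82 M [ 0.188  0.826 -0.027] along -14.0 lat -0.3 rot [ 0.994 -0.109 -0.    -0.   ]
```

>>> arm_command(increments=[{"x": 0.1, "y": -0.022, "z": -0.005, "wx": 0, "wy": 0, "wz": 0}, {"x": 0.1, "y": -0.022, "z": 0, "wx": 0, "wy": 0, "wz": 0}, {"x": 0.1, "y": -0.022, "z": 0, "wx": 0, "wy": 0, "wz": 0}, {"x": 0.1, "y": -0.022, "z": 0, "wx": 0, "wy": 0, "wz": 0}, {"x": 0.1, "y": -0.022, "z": 0, "wx": 0, "wy": 0, "wz": 0}])

```text
clock: 13.12
position: [575.5, -168.2, 103.9]
eef_rot: [0.994, -0.109, -0.0, -0.0]
contact_force: [-3.3, 0.5, 3.8]
finger_gap: 0.234
```

```bash
python3 st.py
```

```text
13.125 [ 575.463 -168.187  103.87 ] F [-3.331  0.474  3.833] Fz+3.2: 7.03 M [ 0.26   1.016 -0.002] along 6.7 lat -0.2 rot [ 0.994 -0.109 -0.    -0.   ]
```

>>> arm_command(increments=[{"x": 0.1, "y": -0.022, "z": 0, "wx": 0, "wy": 0, "wz": 0}, {"x": 0.1, "y": -0.022, "z": 0, "wx": 0, "wy": 0, "wz": 0}, {"x": 0.1, "y": -0.022, "z": 0, "wx": 0, "wy": 0, "wz": 0}, {"x": 0.1, "y": -0.022, "z": 0, "wx": 0, "wy": 0, "wz": 0}, {"x": 0.1, "y": -0.022, "z": 0, "wx": 0, "wy": 0, "wz": 0}])

```text
clock: 13.75
position: [595.5, -172.6, 103.9]
eef_rot: [0.994, -0.109, -0.0, -0.0]
contact_force: [-4.7, 0.4, 3.2]
finger_gap: 0.231
```

```bash
python3 st.py
```

```text
13.75 [ 595.495 -172.609  103.861] F [-4.725  0.402  3.18 ] Fz+3.2: 6.38 M [0.299 1.122 0.049] along 27.2 lat -0.2 rot [ 0.994 -0.109 -0.    -0.   ]
```

>>> arm_command(increments=[{"x": 0.1, "y": -0.022, "z": 0, "wx": 0, "wy": 0, "wz": 0}, {"x": 0.1, "y": -0.022, "z": 0, "wx": 0, "wy": 0, "wz": 0}, {"x": 0.1, "y": -0.022, "z": 0, "wx": 0, "wy": 0, "wz": 0}, {"x": 0.1, "y": -0.022, "z": 0, "wx": 0, "wy": 0, "wz": 0}, {"x": 0.1, "y": -0.022, "z": 0, "wx": 0, "wy": 0, "wz": 0}])

```text
clock: 14.38
position: [615.5, -177.0, 103.9]
eef_rot: [0.994, -0.109, -0.0, -0.0]
contact_force: [-3.6, 0.9, 3.6]
finger_gap: 0.23
```

```bash
python3 st.py; python3 snap.py s7 side >/dev/null; python3 - <<'E'
from h import *
c=pickle.load(open("s7.pkl","rb"))
cv2.imwrite("pics/s7c.png",cv2.resize(c["img"][170:270,250:400,::-1],None,fx=5,fy=5,interpolation=cv2.INTER_CUBIC))
E
```

```text
14.375 [ 615.475 -177.023  103.869] F [-3.597  0.909  3.627] Fz+3.2: 6.83 M [0.243 1.205 0.022] along 47.6 lat -0.2 rot [ 0.994 -0.109 -0.    -0.   ]
```

View pics/s7c.png

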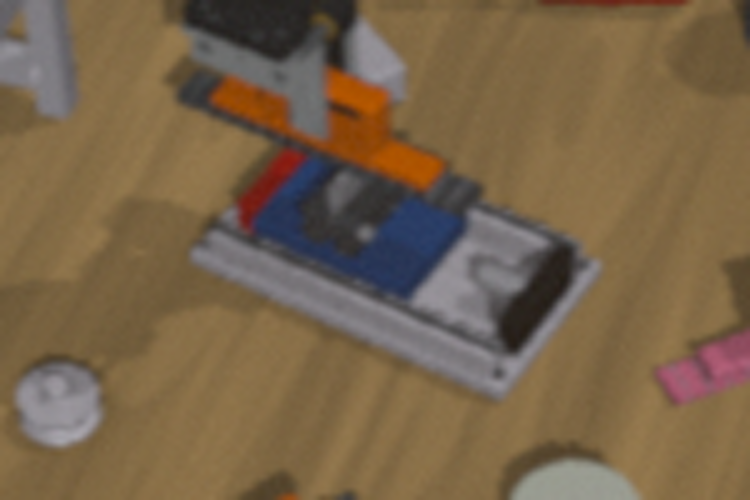

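The file is level over the edge. The carriage's rear near corner is at crop (413,300), and its front is close to the red block. I'll work out the carriage travel.

```bash
python3 - <<'E'
from h import *
np.set_printoptions(precision=1,suppress=True)
d=np.array([.976,-.216])
c0=pickle.load(open("side.pkl","rb"));c=pickle.load(open("s7.pkl","rb"))
cv2.imwrite("pics/s0c.png",cv2.resize(c0["img"][170:270,250:400,::-1],None,fx=5,fy=5,interpolation=cv2.INTER_CUBIC))
p=w(c,250+413/5-.4,170+300/5-.4,40)
print(p, (p[:2]-[569,-166.5])@d)
E
```

```text
[ 538.5 -107.8   40. ] -42.49662650849126
```

View pics/s0c.png

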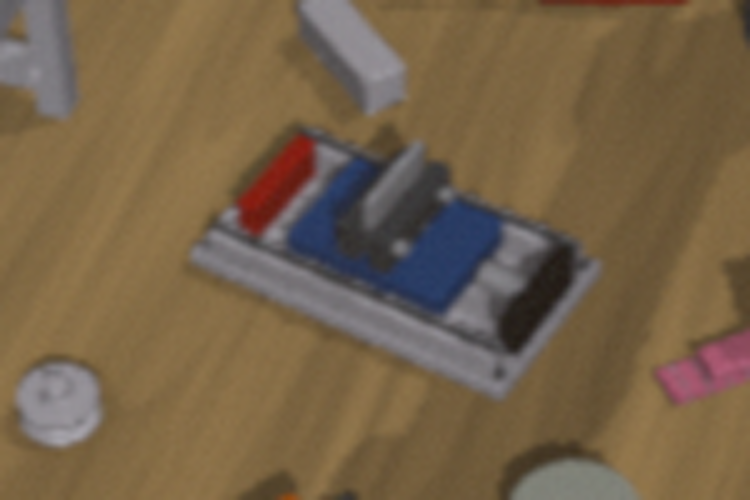

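```bash
python3 - <<'E'
from h import *
d=np.array([.976,-.216])
c=pickle.load(open("side.pkl","rb"))
f=lambda x,y,z:(w(c,250+x/5-.4,170+y/5-.4,z)[:2]-[569,-166.5])@d
print("rear corner",f(450,312,40),f(413,300,40),"front-left",f(290,245,40),f(252,226,40),"red face",f(262,232,42))
E
```

```text
rear corner -66.04659326357618 -42.49662650849126 front-left 43.727074093282745 71.89967454533699 red face 62.881889443472325
```

The carriage has moved about 23.5 mm already, so the plate now sits at along≈23.5. I'll extend the stroke until the file is about 40 mm past it, then lift.

>>> arm_command(increments=[{"x": 0.1, "y": -0.022, "z": 0, "wx": 0, "wy": 0, "wz": 0}, {"x": 0.1, "y": -0.022, "z": 0, "wx": 0, "wy": 0, "wz": 0}, {"x": 0.1, "y": -0.022, "z": 0, "wx": 0, "wy": 0, "wz": 0}, {"x": 0.1, "y": -0.022, "z": 0, "wx": 0, "wy": 0, "wz": 0}, {"x": 0.08, "y": -0.018, "z": 0, "wx": 0, "wy": 0, "wz": 0}])

```text
clock: 15.05
position: [634.7, -181.2, 103.8]
eef_rot: [0.994, -0.109, -0.0, -0.0]
contact_force: [-3.8, 0.1, 3.0]
finger_gap: 0.23
```

```bash
python3 st.py
```

```text
15.05 [ 634.716 -181.236  103.832] F [-3.793  0.095  2.962] Fz+3.2: 6.16 M [ 0.306  1.265 -0.022] along 67.3 lat -0.2 rot [ 0.994 -0.109 -0.    -0.   ]
```

>>> arm_command(increments=[{"x": 0.04, "y": -0.009, "z": 0.1, "wx": 0, "wy": 0, "wz": 0}, {"x": 0.02, "y": -0.004, "z": 0.3, "wx": 0, "wy": 0, "wz": 0}, {"x": 0, "y": 0, "z": 0.2, "wx": 0, "wy": 0, "wz": 0}, {"x": 0, "y": 0, "z": 0, "wx": 0, "wy": 0, "wz": 0}, {"x": 0, "y": 0, "z": 0, "wx": 0, "wy": 0, "wz": 0}])

```text
clock: 15.68
position: [636.8, -181.6, 127.8]
eef_rot: [0.994, -0.109, 0.0, -0.0]
contact_force: [-0.3, -0.2, -3.7]
finger_gap: 0.232
```

```bash
python3 st.py; python3 snap.py s8 side >/dev/null;python3 snap.py w8 wrist >/dev/null; python3 - <<'E'
from h import *
c=pickle.load(open("s8.pkl","rb"))
cv2.imwrite("pics/s8c.png",cv2.resize(c["img"][170:270,250:400,::-1],None,fx=5,fy=5,interpolation=cv2.INTER_CUBIC))
E
```

```text
15.675 [ 636.761 -181.645  127.831] F [-0.312 -0.225 -3.721] Fz+3.2: -0.52 M [ 0.047 -0.058  0.   ] along 69.4 lat -0.1 rot [ 0.994 -0.109  0.    -0.   ]
```

View pics/s8c.png

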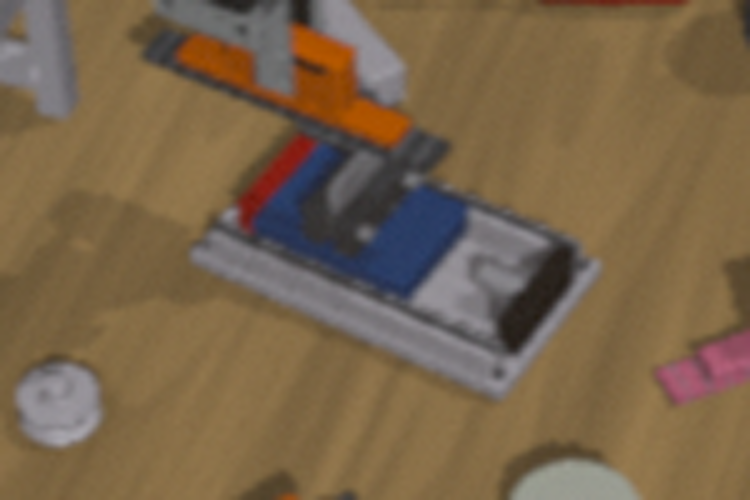

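View pics/w8.png

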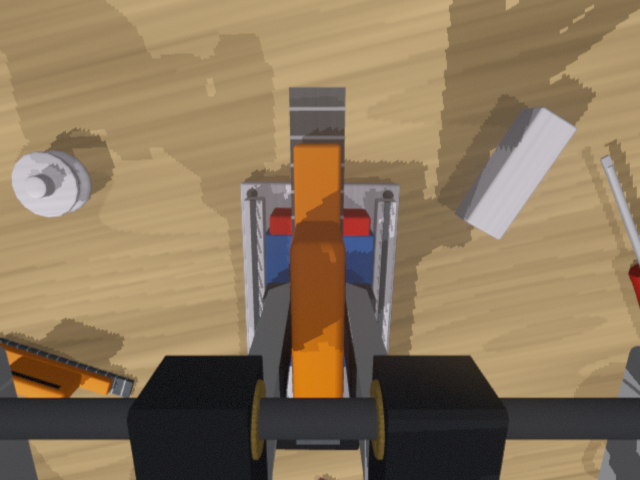

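After stroke 1 the carriage sits against the red stop, with no gap at crop (255,200). The file is off the plate and unrotated in the grip, its front end still at row 88. I'll go back for stroke 2, starting 42 mm before the plate.

>>> arm_command(increments=[{"x": -0.7, "y": 0.155, "z": 0, "wx": 0, "wy": 0, "wz": 0}, {"x": -0.7, "y": 0.155, "z": 0, "wx": 0, "wy": 0, "wz": 0}, {"x": -0.74, "y": 0.16, "z": 0, "wx": 0, "wy": 0, "wz": 0}, {"x": 0, "y": 0, "z": -0.2, "wx": 0, "wy": 0, "wz": 0}, {"x": 0, "y": 0, "z": -0.25, "wx": 0, "wy": 0, "wz": 0}])

```text
clock: 16.4
position: [552.5, -163.1, 109.8]
eef_rot: [0.994, -0.109, 0.001, 0.0]
contact_force: [0.6, 0.9, -3.3]
finger_gap: 0.232
```

>>> arm_command(increments=[{"x": 0, "y": 0, "z": 0, "wx": 0, "wy": 0, "wz": 0}, {"x": 0, "y": 0, "z": 0, "wx": 0, "wy": 0, "wz": 0}])

```text
clock: 16.65
position: [551.8, -163.1, 109.6]
eef_rot: [0.994, -0.109, 0.0, 0.0]
contact_force: [-0.3, -0.4, -3.9]
finger_gap: 0.231
```

```bash
python3 st.py
```

```text
16.65 [ 551.84  -163.054  109.6  ] F [-0.274 -0.376 -3.914] Fz+3.2: -0.71 M [-0.007  0.044 -0.031] along -17.5 lat -0.3 rot [ 0.994 -0.109  0.     0.   ]
```

>>> arm_command(increments=[{"x": 0, "y": 0, "z": -0.08, "wx": 0, "wy": 0, "wz": 0}, {"x": 0, "y": 0, "z": -0.03, "wx": 0, "wy": 0, "wz": 0}, {"x": 0, "y": 0, "z": -0.02, "wx": 0, "wy": 0, "wz": 0}, {"x": 0, "y": 0, "z": 0, "wx": 0, "wy": 0, "wz": 0}])

```text
clock: 17.15
position: [551.3, -162.9, 104.8]
eef_rot: [0.994, -0.109, 0.0, 0.0]
contact_force: [-0.1, 0.9, -2.0]
finger_gap: 0.234
```

```bash
python3 st.py
```

```text
17.15 [ 551.289 -162.947  104.841] F [-0.086  0.885 -2.019] Fz+3.2: 1.18 M [ 0.121  0.126 -0.034] along -18.1 lat -0.4 rot [ 0.994 -0.109  0.     0.   ]
```

>>> arm_command(increments=[{"x": 0.01, "y": -0.002, "z": -0.02, "wx": 0, "wy": 0, "wz": 0}, {"x": 0.01, "y": -0.002, "z": 0, "wx": 0, "wy": 0, "wz": 0}])

```text
clock: 17.4
position: [551.4, -163.0, 104.1]
eef_rot: [0.994, -0.109, -0.001, -0.0]
contact_force: [-4.1, 1.0, 1.6]
finger_gap: 0.231
```

```bash
python3 st.py
```

```text
17.4 [ 551.442 -162.983  104.123] F [-4.084  1.024  1.571] Fz+3.2: 4.77 M [0.174 0.664 0.014] along -17.9 lat -0.4 rot [ 0.994 -0.109 -0.001 -0.   ]
```

>>> arm_command(increments=[{"x": 0.08, "y": -0.018, "z": 0, "wx": 0, "wy": 0, "wz": 0}, {"x": 0.12, "y": -0.026, "z": 0, "wx": 0, "wy": 0, "wz": 0}, {"x": 0.12, "y": -0.026, "z": 0, "wx": 0, "wy": 0, "wz": 0}, {"x": 0.12, "y": -0.026, "z": 0, "wx": 0, "wy": 0, "wz": 0}])

```text
clock: 17.9
position: [569.8, -167.0, 103.9]
eef_rot: [0.994, -0.109, -0.0, 0.0]
contact_force: [-3.6, 0.5, 3.5]
finger_gap: 0.23
```

```bash
python3 st.py
```

```text
17.9 [ 569.831 -167.029  103.897] F [-3.62   0.46   3.482] Fz+3.2: 6.68 M [0.205 0.881 0.004] along 0.9 lat -0.3 rot [ 0.994 -0.109 -0.     0.   ]
```

>>> arm_command(increments=[{"x": 0.12, "y": -0.026, "z": 0, "wx": 0, "wy": 0, "wz": 0}, {"x": 0.12, "y": -0.026, "z": 0, "wx": 0, "wy": 0, "wz": 0}, {"x": 0.12, "y": -0.026, "z": 0, "wx": 0, "wy": 0, "wz": 0}, {"x": 0.12, "y": -0.026, "z": 0, "wx": 0, "wy": 0, "wz": 0}, {"x": 0.12, "y": -0.026, "z": 0, "wx": 0, "wy": 0, "wz": 0}])

```text
clock: 18.52
position: [593.9, -172.2, 103.9]
eef_rot: [0.994, -0.109, -0.0, -0.0]
contact_force: [-4.0, 0.9, 3.6]
finger_gap: 0.235
```

```bash
python3 st.py
```

```text
18.525 [ 593.891 -172.161  103.871] F [-3.973  0.862  3.583] Fz+3.2: 6.78 M [ 0.235  1.086 -0.016] along 25.5 lat -0.1 rot [ 0.994 -0.109 -0.    -0.   ]
```

>>> arm_command(increments=[{"x": 0.12, "y": -0.026, "z": 0, "wx": 0, "wy": 0, "wz": 0}, {"x": 0.12, "y": -0.026, "z": 0, "wx": 0, "wy": 0, "wz": 0}, {"x": 0.12, "y": -0.026, "z": 0, "wx": 0, "wy": 0, "wz": 0}, {"x": 0.12, "y": -0.026, "z": 0, "wx": 0, "wy": 0, "wz": 0}, {"x": 0.12, "y": -0.026, "z": 0, "wx": 0, "wy": 0, "wz": 0}])

```text
clock: 19.15
position: [617.9, -177.3, 103.8]
eef_rot: [0.994, -0.109, -0.0, -0.0]
contact_force: [-3.4, 0.7, 4.1]
finger_gap: 0.235
```

```bash
python3 st.py
```

```text
19.15 [ 617.932 -177.342  103.839] F [-3.406  0.727  4.093] Fz+3.2: 7.29 M [0.318 1.198 0.031] along 50.1 lat -0.0 rot [ 0.994 -0.109 -0.    -0.   ]
```

>>> arm_command(increments=[{"x": 0.12, "y": -0.026, "z": 0, "wx": 0, "wy": 0, "wz": 0}, {"x": 0.12, "y": -0.026, "z": 0, "wx": 0, "wy": 0, "wz": 0}, {"x": 0.12, "y": -0.026, "z": 0, "wx": 0, "wy": 0, "wz": 0}, {"x": 0.06, "y": -0.013, "z": 0, "wx": 0, "wy": 0, "wz": 0}])

```text
clock: 19.65
position: [634.8, -181.1, 103.8]
eef_rot: [0.994, -0.109, 0.0, 0.0]
contact_force: [-3.6, 0.9, 3.5]
finger_gap: 0.235
```

```bash
python3 st.py
```

```text
19.65 [ 634.779 -181.054  103.82 ] F [-3.633  0.919  3.487] Fz+3.2: 6.69 M [0.276 1.378 0.004] along 67.3 lat 0.0 rot [ 0.994 -0.109  0.     0.   ]
```

>>> arm_command(increments=[{"x": 0.04, "y": -0.009, "z": 0.1, "wx": 0, "wy": 0, "wz": 0}, {"x": 0.02, "y": -0.004, "z": 0.3, "wx": 0, "wy": 0, "wz": 0}, {"x": 0, "y": 0, "z": 0.2, "wx": 0, "wy": 0, "wz": 0}, {"x": 0, "y": 0, "z": 0, "wx": 0, "wy": 0, "wz": 0}, {"x": 0, "y": 0, "z": 0, "wx": 0, "wy": 0, "wz": 0}])

```text
clock: 20.27
position: [636.7, -181.4, 127.8]
eef_rot: [0.994, -0.109, 0.0, -0.0]
contact_force: [0.6, -0.7, -4.1]
finger_gap: 0.23
```

```bash
python3 st.py; python3 snap.py s9 side >/dev/null; python3 - <<'E'
from h import *
c=pickle.load(open("s9.pkl","rb"))
cv2.imwrite("pics/s9c.png",cv2.resize(c["img"][170:270,250:400,::-1],None,fx=5,fy=5,interpolation=cv2.INTER_CUBIC))
E
```

```text
20.275 [ 636.733 -181.436  127.845] F [ 0.59  -0.665 -4.064] Fz+3.2: -0.86 M [ 0.063 -0.002  0.014] along 69.3 lat 0.1 rot [ 0.994 -0.109  0.    -0.   ]
```

View pics/s9c.png

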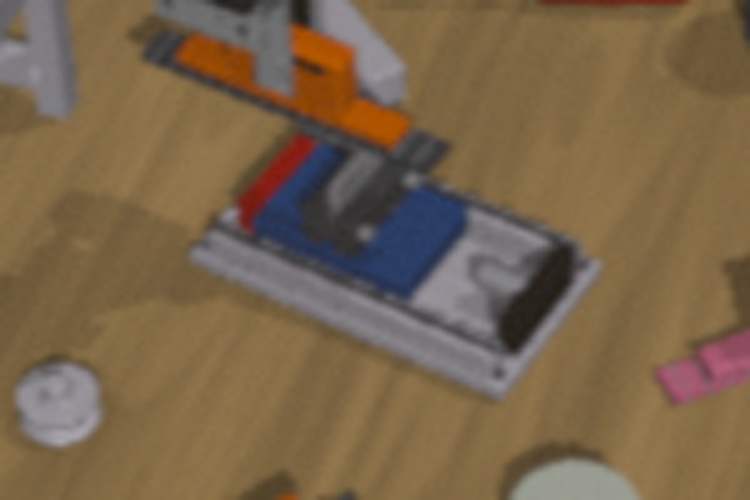

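Stroke 2 is done: carriage home, file lifted. Stroke 3 follows the same way.

>>> arm_command(increments=[{"x": -0.7, "y": 0.155, "z": 0, "wx": 0, "wy": 0, "wz": 0}, {"x": -0.7, "y": 0.155, "z": 0, "wx": 0, "wy": 0, "wz": 0}, {"x": -0.74, "y": 0.16, "z": 0, "wx": 0, "wy": 0, "wz": 0}, {"x": 0, "y": 0, "z": -0.2, "wx": 0, "wy": 0, "wz": 0}, {"x": 0, "y": 0, "z": -0.25, "wx": 0, "wy": 0, "wz": 0}])

```text
clock: 20.95
position: [552.4, -162.9, 109.7]
eef_rot: [0.994, -0.109, 0.001, 0.0]
contact_force: [0.2, 1.6, -3.0]
finger_gap: 0.233
```

>>> arm_command(increments=[{"x": 0, "y": 0, "z": 0, "wx": 0, "wy": 0, "wz": 0}, {"x": 0, "y": 0, "z": 0, "wx": 0, "wy": 0, "wz": 0}, {"x": 0, "y": 0, "z": -0.08, "wx": 0, "wy": 0, "wz": 0}, {"x": 0, "y": 0, "z": -0.03, "wx": 0, "wy": 0, "wz": 0}])

```text
clock: 21.45
position: [551.3, -162.7, 105.3]
eef_rot: [0.994, -0.109, -0.0, -0.0]
contact_force: [0.3, 0.6, -3.1]
finger_gap: 0.232
```

>>> arm_command(increments=[{"x": 0, "y": 0, "z": -0.02, "wx": 0, "wy": 0, "wz": 0}, {"x": 0, "y": 0, "z": 0, "wx": 0, "wy": 0, "wz": 0}])

```text
clock: 21.7
position: [551.3, -162.7, 104.8]
eef_rot: [0.994, -0.109, 0.0, -0.0]
contact_force: [-0.9, 0.7, -2.1]
finger_gap: 0.232
```

```bash
python3 st.py
```

```text
21.7 [ 551.288 -162.665  104.844] F [-0.917  0.67  -2.063] Fz+3.2: 1.14 M [ 0.098  0.121 -0.008] along -18.1 lat -0.1 rot [ 0.994 -0.109  0.    -0.   ]
```

>>> arm_command(increments=[{"x": 0.01, "y": -0.002, "z": -0.02, "wx": 0, "wy": 0, "wz": 0}, {"x": 0.01, "y": -0.002, "z": 0, "wx": 0, "wy": 0, "wz": 0}])

```text
clock: 21.95
position: [551.4, -162.8, 104.1]
eef_rot: [0.994, -0.109, -0.001, -0.0]
contact_force: [-3.1, 0.2, 2.2]
finger_gap: 0.232
```

```bash
python3 st.py
```

```text
21.95 [ 551.418 -162.759  104.109] F [-3.108  0.184  2.159] Fz+3.2: 5.36 M [0.208 0.69  0.001] along -18.0 lat -0.1 rot [ 0.994 -0.109 -0.001 -0.   ]
```

>>> arm_command(increments=[{"x": 0.08, "y": -0.018, "z": 0, "wx": 0, "wy": 0, "wz": 0}, {"x": 0.12, "y": -0.026, "z": 0, "wx": 0, "wy": 0, "wz": 0}, {"x": 0.12, "y": -0.026, "z": 0, "wx": 0, "wy": 0, "wz": 0}, {"x": 0.12, "y": -0.026, "z": 0, "wx": 0, "wy": 0, "wz": 0}])

```text
clock: 22.45
position: [569.8, -166.8, 103.9]
eef_rot: [0.994, -0.109, -0.0, -0.0]
contact_force: [-4.2, -0.3, 3.7]
finger_gap: 0.232
```

>>> arm_command(increments=[{"x": 0.12, "y": -0.026, "z": 0, "wx": 0, "wy": 0, "wz": 0}, {"x": 0.12, "y": -0.026, "z": 0, "wx": 0, "wy": 0, "wz": 0}, {"x": 0.12, "y": -0.026, "z": 0, "wx": 0, "wy": 0, "wz": 0}, {"x": 0.12, "y": -0.026, "z": 0, "wx": 0, "wy": 0, "wz": 0}, {"x": 0.12, "y": -0.026, "z": 0, "wx": 0, "wy": 0, "wz": 0}])

```text
clock: 23.08
position: [593.9, -172.0, 103.8]
eef_rot: [0.994, -0.109, -0.0, -0.0]
contact_force: [-5.0, 1.1, 3.5]
finger_gap: 0.233
```

>>> arm_command(increments=[{"x": 0.12, "y": -0.026, "z": 0, "wx": 0, "wy": 0, "wz": 0}, {"x": 0.12, "y": -0.026, "z": 0, "wx": 0, "wy": 0, "wz": 0}, {"x": 0.12, "y": -0.026, "z": 0, "wx": 0, "wy": 0, "wz": 0}, {"x": 0.12, "y": -0.026, "z": 0, "wx": 0, "wy": 0, "wz": 0}, {"x": 0.12, "y": -0.026, "z": 0, "wx": 0, "wy": 0, "wz": 0}])

```text
clock: 23.7
position: [617.9, -177.1, 103.9]
eef_rot: [0.994, -0.109, -0.0, -0.0]
contact_force: [-3.5, 0.3, 3.3]
finger_gap: 0.229
```

>>> arm_command(increments=[{"x": 0.12, "y": -0.026, "z": 0, "wx": 0, "wy": 0, "wz": 0}, {"x": 0.12, "y": -0.026, "z": 0, "wx": 0, "wy": 0, "wz": 0}, {"x": 0.12, "y": -0.026, "z": 0, "wx": 0, "wy": 0, "wz": 0}, {"x": 0.06, "y": -0.013, "z": 0, "wx": 0, "wy": 0, "wz": 0}])

```text
clock: 24.2
position: [634.8, -180.8, 103.8]
eef_rot: [0.994, -0.109, 0.0, 0.0]
contact_force: [-4.1, 1.2, 3.7]
finger_gap: 0.233
```

```bash
python3 st.py
```

```text
24.2 [ 634.768 -180.789  103.829] F [-4.086  1.162  3.662] Fz+3.2: 6.86 M [ 0.364  1.351 -0.008] along 67.3 lat 0.3 rot [ 0.994 -0.109  0.     0.   ]
```

>>> arm_command(increments=[{"x": 0.04, "y": -0.009, "z": 0.1, "wx": 0, "wy": 0, "wz": 0}, {"x": 0.02, "y": -0.004, "z": 0.3, "wx": 0, "wy": 0, "wz": 0}, {"x": 0, "y": 0, "z": 0.4, "wx": 0, "wy": 0, "wz": 0}, {"x": 0, "y": 0, "z": 0.5, "wx": 0, "wy": 0, "wz": 0}, {"x": 0, "y": 0, "z": 0, "wx": 0, "wy": 0, "wz": 0}])

```text
clock: 24.82
position: [638.9, -181.8, 158.6]
eef_rot: [0.994, -0.109, 0.003, 0.0]
contact_force: [0.6, 0.3, -3.1]
finger_gap: 0.232
```

```bash
python3 st.py; python3 snap.py s10 side >/dev/null;python3 snap.py w10 wrist >/dev/null; python3 - <<'E'
from h import *
c=pickle.load(open("s10.pkl","rb"))
cv2.imwrite("pics/s10c.png",cv2.resize(c["img"][150:270,240:400,::-1],None,fx=5,fy=5,interpolation=cv2.INTER_CUBIC))
E
```

```text
24.825 [ 638.882 -181.838  158.622] F [ 0.644  0.291 -3.052] Fz+3.2: 0.15 M [ 0.044  0.004 -0.021] along 71.5 lat 0.1 rot [ 0.994 -0.109  0.003  0.   ]
```

View pics/s10c.png

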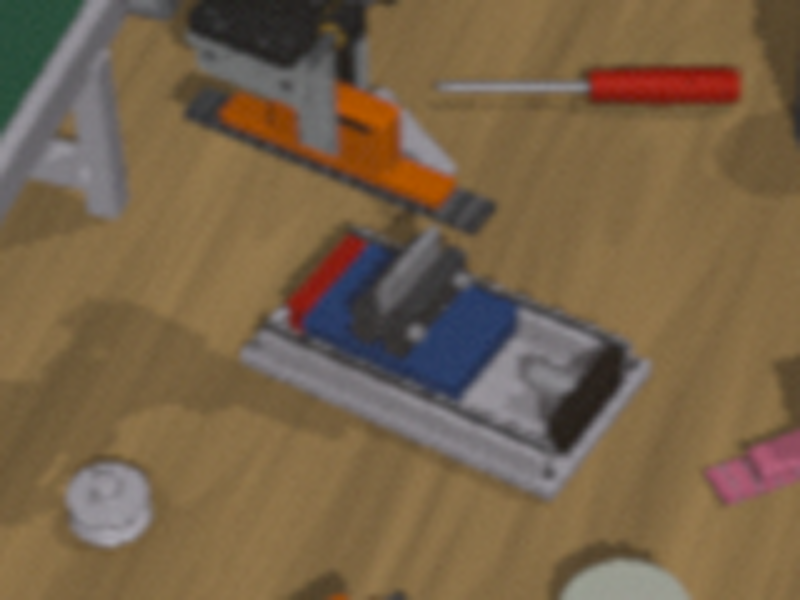

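View pics/w10.png

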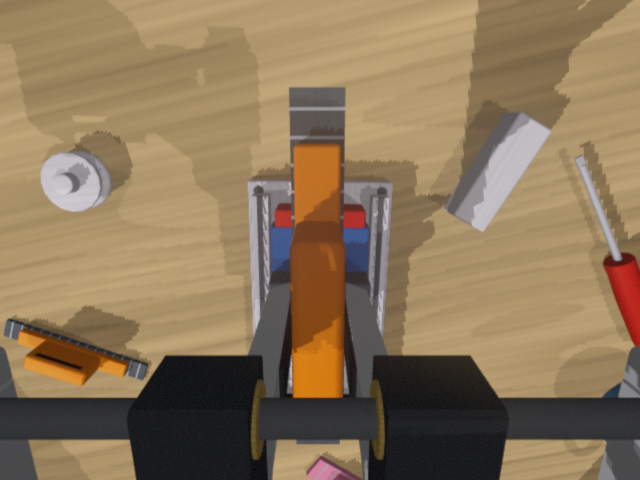

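The carriage is home, blue touching red at crop (310,310), and the file is still square in the grip. Back to the tray, aiming for TCP (557,214) and yaw -0.062.

>>> arm_command(increments=[{"x": -0.2, "y": 0.6, "z": 0, "wx": 0, "wy": 0, "wz": 0}, {"x": -0.2, "y": 0.97, "z": 0, "wx": 0, "wy": 0, "wz": 0.2}, {"x": -0.2, "y": 0.97, "z": 0, "wx": 0, "wy": 0, "wz": 0.2}, {"x": -0.2, "y": 0.97, "z": 0, "wx": 0, "wy": 0, "wz": 0.2}, {"x": -0.2, "y": 0.97, "z": 0, "wx": 0, "wy": 0, "wz": 0.2}])

```text
clock: 25.55
position: [596.0, -0.8, 155.1]
eef_rot: [0.999, -0.039, -0.001, -0.0]
contact_force: [1.2, -0.7, -3.1]
finger_gap: 0.231
```

>>> arm_command(increments=[{"x": -0.2, "y": 0.97, "z": 0, "wx": 0, "wy": 0, "wz": 0.08}, {"x": -0.2, "y": 0.97, "z": 0, "wx": 0, "wy": 0, "wz": 0}, {"x": -0.2, "y": 0.97, "z": 0, "wx": 0, "wy": 0, "wz": 0}, {"x": -0.2, "y": 0.97, "z": 0, "wx": 0, "wy": 0, "wz": 0}, {"x": -0.2, "y": 0.9, "z": 0, "wx": 0, "wy": 0, "wz": 0}])

```text
clock: 26.18
position: [556.0, 190.6, 155.2]
eef_rot: [0.999, -0.032, -0.001, 0.0]
contact_force: [0.6, 0.0, -2.5]
finger_gap: 0.232
```

>>> arm_command(increments=[{"x": 0, "y": 0.6, "z": 0, "wx": 0, "wy": 0, "wz": 0}, {"x": 0, "y": 0, "z": 0, "wx": 0, "wy": 0, "wz": 0}, {"x": 0, "y": 0, "z": 0, "wx": 0, "wy": 0, "wz": 0}, {"x": 0, "y": 0, "z": 0, "wx": 0, "wy": 0, "wz": 0}])

```text
clock: 26.68
position: [557.1, 211.2, 155.7]
eef_rot: [0.999, -0.034, -0.0, 0.001]
contact_force: [-0.3, -0.2, -3.7]
finger_gap: 0.235
```

```bash
python3 snap.py w11 wrist;python3 - <<'E'
from h import *
c=fixw(pickle.load(open("w11.pkl","rb")));print(Ro.from_quat(c["state"]["eef_rot"]).as_matrix()[:,0])
E
```

```text
{'clock': 26.675, 'q': array([-0.448,  0.608,  0.06 ,  1.727, -0.046,  0.808, -2.005]), 'position': array([557.064, 211.154, 155.672]), 'eef_rot': array([ 0.999, -0.034, -0.   ,  0.001]), 'contact_force': array([-0.263, -0.163, -3.714]), 'wrist_torque': array([-0.001, -0.025,  0.033]), 'finger_gap': 0.23500243242692379}
[ 9.97701094e-01 -6.77678854e-02 -2.03334201e-04]
```

View pics/w11.png

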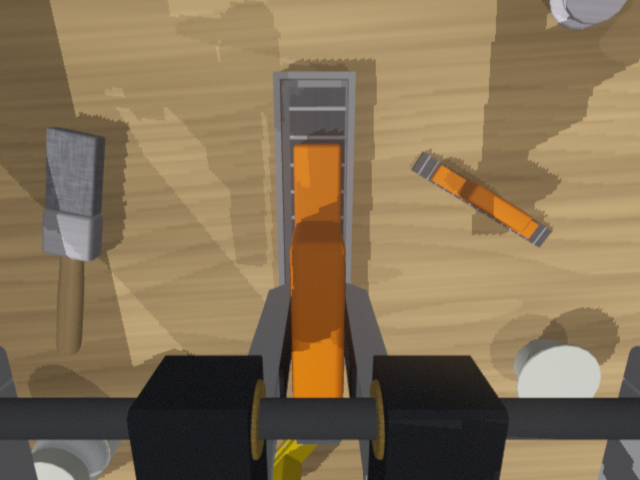

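The file is parallel to the tray and central (column 317 against 315). I'll lower it now.

>>> arm_command(increments=[{"x": 0, "y": 0.02, "z": -0.6, "wx": 0, "wy": 0, "wz": 0}, {"x": 0, "y": 0, "z": -0.8, "wx": 0, "wy": 0, "wz": 0}, {"x": 0, "y": 0, "z": -0.8, "wx": 0, "wy": 0, "wz": 0}, {"x": 0, "y": 0, "z": -0.5, "wx": 0, "wy": 0, "wz": 0}, {"x": 0, "y": 0, "z": 0, "wx": 0, "wy": 0, "wz": 0}])

```text
clock: 27.35
position: [555.8, 212.6, 46.5]
eef_rot: [0.999, -0.033, -0.002, 0.001]
contact_force: [0.9, 0.7, -3.5]
finger_gap: 0.231
```

>>> arm_command(increments=[{"x": 0, "y": 0, "z": 0, "wx": 0, "wy": 0, "wz": 0}, {"x": 0, "y": 0, "z": 0, "wx": 0, "wy": 0, "wz": 0}])

```text
clock: 27.6
position: [557.8, 214.1, 49.1]
eef_rot: [0.999, -0.033, 0.001, -0.0]
contact_force: [-0.1, 0.1, -2.7]
finger_gap: 0.232
```

>>> arm_command(increments=[{"x": 0, "y": 0, "z": -0.25, "wx": 0, "wy": 0, "wz": 0}, {"x": 0, "y": 0, "z": -0.25, "wx": 0, "wy": 0, "wz": 0}, {"x": 0, "y": 0, "z": 0, "wx": 0, "wy": 0, "wz": 0}, {"x": 0, "y": 0, "z": 0, "wx": 0, "wy": 0, "wz": 0}])

```text
clock: 28.1
position: [556.8, 213.9, 27.7]
eef_rot: [0.999, -0.033, -0.0, 0.0]
contact_force: [-0.1, 0.4, -3.4]
finger_gap: 0.236
```

>>> arm_command(increments=[{"x": 0, "y": 0, "z": -0.05, "wx": 0, "wy": 0, "wz": 0}, {"x": 0, "y": 0, "z": 0, "wx": 0, "wy": 0, "wz": 0}, {"x": 0, "y": 0, "z": 0, "wx": 0, "wy": 0, "wz": 0}])

```text
clock: 28.48
position: [556.9, 214.0, 26.0]
eef_rot: [0.999, -0.033, 0.0, -0.0]
contact_force: [-0.3, -0.0, -3.3]
finger_gap: 0.234
```

>>> arm_command(increments=[{"x": 0, "y": 0, "z": -0.03, "wx": 0, "wy": 0, "wz": 0}, {"x": 0, "y": 0, "z": 0, "wx": 0, "wy": 0, "wz": 0}, {"x": 0, "y": 0, "z": 0, "wx": 0, "wy": 0, "wz": 0}])

```text
clock: 28.85
position: [557.1, 214.0, 25.4]
eef_rot: [0.999, -0.033, 0.0, -0.0]
contact_force: [-1.3, -0.9, 6.3]
finger_gap: 0.23
```

On the tray floor (9 N up from the baseline, and TCP z 25.4 against 25.5 at the grasp). I'll ease off slightly, then release.

>>> arm_command(increments=[{"x": 0, "y": 0, "z": 0.015, "wx": 0, "wy": 0, "wz": 0}, {"x": 0, "y": 0, "z": 0, "wx": 0, "wy": 0, "wz": 0}])

```text
clock: 29.1
position: [557.1, 214.0, 25.4]
eef_rot: [0.999, -0.033, 0.0, -0.0]
contact_force: [0.7, 0.8, 1.9]
finger_gap: 0.235
```

>>> arm_command(increments=[{"x": 0, "y": 0, "z": 0, "wx": 0, "wy": 0, "wz": 0}, {"x": 0, "y": 0, "z": 0, "wx": 0, "wy": 0, "wz": 0}, {"x": 0, "y": 0, "z": 0, "wx": 0, "wy": 0, "wz": 0}, {"x": 0, "y": 0, "z": 0, "wx": 0, "wy": 0, "wz": 0}, {"x": 0, "y": 0, "z": 0, "wx": 0, "wy": 0, "wz": 0}], jaw=-1)

```text
clock: 29.72
position: [556.8, 213.9, 25.2]
eef_rot: [0.999, -0.033, -0.0, 0.0]
contact_force: [1.2, -1.6, 0.1]
finger_gap: 0.73
```

>>> arm_command(increments=[{"x": 0, "y": 0, "z": 0, "wx": 0, "wy": 0, "wz": 0}, {"x": 0, "y": 0, "z": 0, "wx": 0, "wy": 0, "wz": 0}, {"x": 0, "y": 0, "z": 0, "wx": 0, "wy": 0, "wz": 0}])

```text
clock: 30.1
position: [556.9, 213.9, 25.3]
eef_rot: [0.999, -0.033, 0.0, -0.0]
contact_force: [-0.0, -0.3, -0.3]
finger_gap: 0.996
```

>>> arm_command(increments=[{"x": 0, "y": 0, "z": 0.4, "wx": 0, "wy": 0, "wz": 0}, {"x": 0, "y": 0, "z": 0.8, "wx": 0, "wy": 0, "wz": 0}, {"x": 0, "y": 0, "z": 0.9, "wx": 0, "wy": 0, "wz": 0}, {"x": 0, "y": 0, "z": 0.9, "wx": 0, "wy": 0, "wz": 0}, {"x": -0.5, "y": 0, "z": 0.9, "wx": 0, "wy": 0, "wz": 0}])

```text
clock: 30.72
position: [538.0, 213.7, 183.7]
eef_rot: [0.999, -0.033, 0.001, -0.0]
contact_force: [-0.0, 0.7, 0.3]
finger_gap: 1.001
```

>>> arm_command(increments=[{"x": -0.9, "y": 0, "z": 0.5, "wx": 0, "wy": 0, "wz": 0}, {"x": -0.9, "y": 0, "z": 0.3, "wx": 0, "wy": 0, "wz": 0}, {"x": 0, "y": 0, "z": 0, "wx": 0, "wy": 0, "wz": 0}, {"x": 0, "y": 0, "z": 0, "wx": 0, "wy": 0, "wz": 0}])

```text
clock: 31.22
position: [465.8, 214.0, 214.1]
eef_rot: [0.999, -0.033, 0.001, -0.0]
contact_force: [0.7, 0.6, -0.3]
finger_gap: 0.999
```

```bash
python3 snap.py w12 wrist; python3 snap.py t12 top >/dev/null; python3 snap.py s12 side>/dev/null
```

```text
{'clock': 31.225, 'q': array([-0.533,  0.421,  0.067,  1.889, -0.037,  0.831, -2.084]), 'position': array([465.826, 214.03 , 214.059]), 'eef_rot': array([ 0.999, -0.033,  0.001, -0.   ]), 'contact_force': array([ 0.672,  0.566, -0.295]), 'wrist_torque': array([-0.001,  0.003,  0.011]), 'finger_gap': 0.9987703258372409}
```

View pics/w12.png

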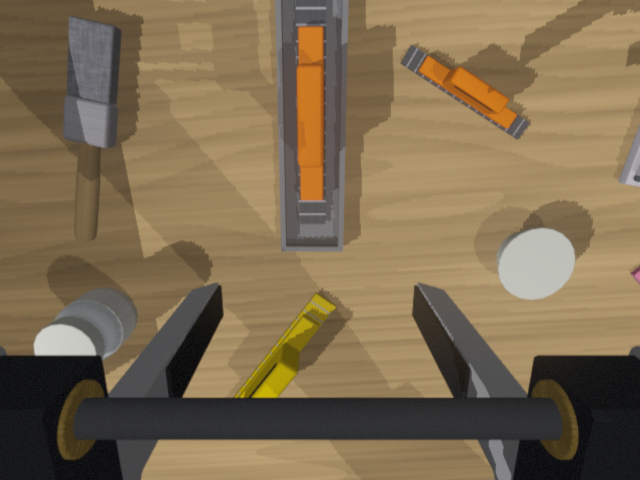

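View pics/t12.png

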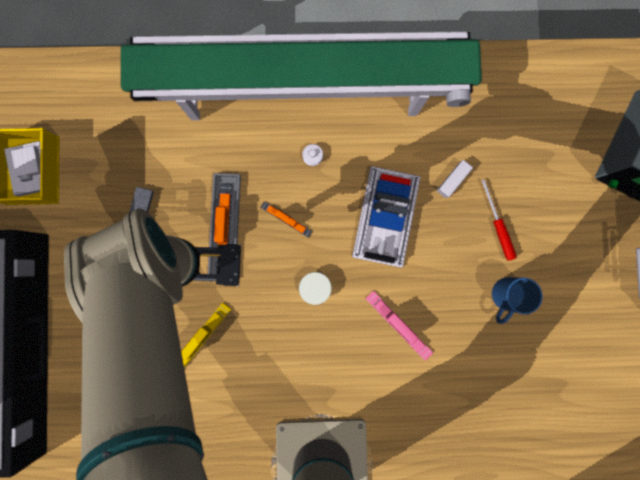

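View pics/s12.png

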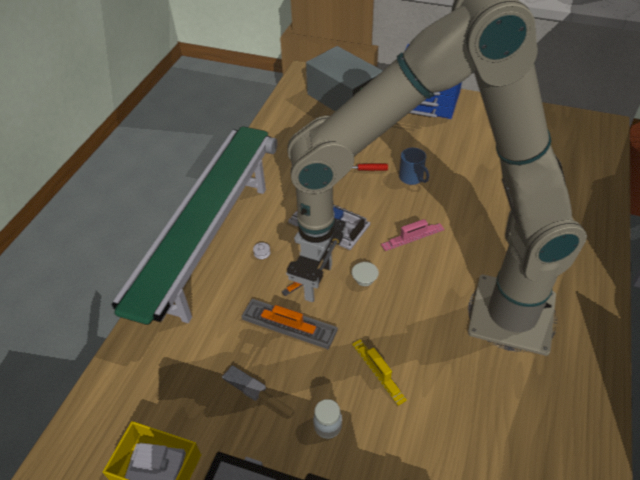

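The file lies flat and central in the tray (wrist view 310,110). The carriage touches the red stop (top view 395,185), and the other objects look unmoved. Handing in.

```bash
python3 -c "
from cell import finish_job
print(finish_job())"
```

```text
the job is handed in; nothing more can be done
None
```

I pushed the file across the plate in three long forward strokes, then set it back in its grey tray and released it. The job was handed in at about 31 s, and no verdict was reported.

- **Strokes:** Each ran from about 42 mm before the plate to about 41 mm past it. I lifted the file off the plate at the end of each before going back. The press was about 5–7 N with about 4 N of drag, apart from one short peak near 10 N at the start of stroke 1.
- **Carriage:** Stroke 1 alone moved it about 23.5 mm, to the red stop by the pictures. After each later stroke the side view still showed the blue carriage touching the red block. I never measured the carriage position itself, so I can only say it looks home.
- **Tray and table:** The file reached the tray floor still gripped, at the same height as when I picked it up. The last pictures show it flat and central in the tray. The gripper is open and clear, and the other objects look unmoved by eye.

No check failed, and the vision and touch measurements of the plate's top edge agreed (about 85 and 84.5 mm above the table).

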